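Slide the hydrometer jar into its bay and close the keeper

TASK

Slide the tall green glass hydrometer jar across the bench, always standing upright, by pushing its foot low down, through the open mouth of the wooden bay until the foot rests against the bay's back stop. Then push the brass keeper arm round until it is fully shut across the mouth behind the jar. Push with the fingertips, never lifting or tipping the jar, and leave the other things on the bench where they are.

Things in the scene. Friction and masses are not known exactly. Their poses are not given: they have to be found in the camera images.
- jar: Green glass hydrometer jar standing on the bench, 0.3 to 0.55 kg, 197 mm tall: a round foot 54 mm across with an upright side 24 mm high; from 32 mm up a tube 30 mm across with a 36 mm lip. Origin at the centre of its underside, z up its axis. Ordinary friction; pushed within 25 mm of the bench it slides, pushed high on the tube it tips.
- bay: Wooden U of curbs 26 mm high fixed to the bench, no sill. Origin on the bench at the jar's place: the jar's axis comes here, 2 mm short of the back stop. x points from the open mouth into the bay: back stop face at x = +29 mm, side curbs' inner faces at y = +-37 mm from x = -8 to +32 mm; 104 mm wide outside. Keeper pivot at x = -44, y = +56 mm, 33 mm high.
- keeper (a joint): Angle q of the brass keeper arm about its vertical pivot, rad. 0: shut at a fixed stop, across the mouth, along the bay's -y. Grows as it opens: the arm points along (-sin q, -cos q) in the bay's x, y; above 1.57 the way in is clear. Bar 10 mm thick, 98 mm long, 6 to 24 mm above the bench; a 12 mm pin 40 mm high stands on it 92 mm from the pivot. Light friction, 1 N at mid-arm; stays put.
- clamp: Dark lead battery post clamp lying flat, a 36 mm ring with two lugs and a cross bolt, 55 mm long, 18 mm high; origin under the ring's centre. Leave alone.
- cap: Grey nylon cap, flanged, 32 mm across, 22 mm high; origin under its centre. Leave alone.
- bolt: Zinc hex bolt standing on its head, 22 mm across, 40 mm high; origin under its centre. Leave alone.
- spanner: Steel spanner lying flat, about 160 mm long, origin under its middle, x along it. Leave alone.
- tin: Plain metal tin, 68 mm across, 50 mm high; origin under its centre. Leave alone.
- waterbottle: White plastic bottle, 68 mm across, 170 mm high; origin under its centre. Leave alone.
Mind the look-alikes: they are no part of the job. What is shaped like the jar but blue or red is not meant.

How it is judged (in metres and radians):
On the way, in this order (a step that is already met when the one before it is completed fails the run):
1. the jar stands home in the bay with the keeper still open (x of jar in the frame of bay between -0.012 and 0.008 m and y of jar in the frame of bay between -0.014 and 0.014 m and angle between jar's own z axis and vertical below 0.06 rad and height (world z) of jar below 0.004 m and value of joint keeper above 0.6 rad), for 0.2 s.
2. the keeper is shut behind the jar (x of jar in the frame of bay between -0.012 and 0.008 m and y of jar in the frame of bay between -0.014 and 0.014 m and angle between jar's own z axis and vertical below 0.06 rad and height (world z) of jar below 0.004 m and value of joint keeper below 0.12 rad), for 0.2 s.
At the end, for the whole second after the job is handed in: The jar stands upright (within 0.06 rad) on the bench at rest in the bay, its axis no more than 12 mm short of the bay's origin and within 14 mm sideways, and the keeper is within 0.12 rad of shut (all of step 2 and linear speed of jar below 0.02 m/s); the robot touches nothing.
It fails at once if the jar is tipped by more than 0.2 rad (angle between jar's own z axis and vertical above 0.2 rad).
It fails at once if the jar is lifted more than 7 mm off the bench (height (world z) of jar above 0.007 m).
It fails at once if another thing on the bench is moved by more than 20 mm (distance of any of clamp, cap, bolt, spanner, tin, waterbottle from where it was at the start of the episode above 0.02 m).
It also fails if it takes over 72 s, if anything falls off the work surface, if the arm or the gripper's body presses on something with over 40 N, if the wrist force passes 120 N, or if a joint passes its speed limit or range.

ROBOT

A 6-joint arm with a two-finger parallel gripper is mounted at the origin on the work surface. World frame = base frame: x ahead of the robot, y to its left, z up, the work surface at z = 0. Lengths are in mm, angles in rad, forces in N, time in s.
With the tool pointing down it reaches from about 350 to 850 mm from the base axis. Payload 8.1 kg.
Tool frame: the origin (TCP) lies on the mounting face of the last link; the fingertips stand env.tips_ahead ahead of it and the grasp point (between the pads) lies 167 mm ahead of it (env.tips_ahead is the distance from the TCP to the fingertips, in mm); z points along the fingers, y is the direction in which the jaws open and shut (so a half turn about z gives the same grasp; the last joint's range is limited). The gripper opens to 93 mm and grips with 3 to 60 N. Pads are 15 mm wide; open, the fingers measure 128 mm over their backs; the gripper's body (75 mm by 188 mm) begins 65 mm behind the grasp point.
Start: joints at [1.234, 0.13, 1.488, -0, 1.523, -0.085], TCP at [149.467, 581.091, 404.735] pointing down, gripper open.
Joint ranges: [-2.96, 2.96], [-0.89, 2.26], [0.02, 2.5], [-1.34, 4.48], [0, 2.73], [-2.66, 2.66]. Speed limits (rad/s): [2.39, 2.39, 2.79, 3.14, 3.14, 3.14].

INTERFACE

Orientations are given as a unit quaternion [x, y, z, w].
In Python, from cell import env gives the robot as it stands. The module is installed in compiled form; this text tells all that it offers.
- The arm moves only by the tool send_rows, never from a script. Its argument "moves" is a list of rows, each an object with "dp": the shift along the tool's x, y, z normalised to -1 to 1, where 1 is 0.03 m, a list of three; "turn": the turn, a rotation vector about the tool's x, y, z normalised to -1 to 1, where 1 is 4 degrees, a list of three; "fingers": the opening, from -1 (shut) to 1 (fully open). A call has 1 to 8 rows; each row shifts and turns the pose as measured when the row begins, along the tool's axes as they then stand; what a row does not reach is not made up. A row lasts 1/12 s, in which the tool goes at most 41.7 mm and 7.16 degrees, less where a joint would pass 70% of its speed; a pose out of reach is approached as far as the arm can. A call with a number of a shift or a turn outside -1 to 1 is refused whole. A call with a gripper value outside its range is refused whole. The fingers move at their own pace and stop on an object; the grip force is fixed at half the most. Time passes only in rows, so rows that do not move let the fingers close. It gives the time, the measured TCP pose, the force and the opening at its end, in the units of the state.
- env.get_obs(): the state, without advancing time (a new reading comes with each control period).
- env.grab_frame(name): name is "scene" or "side" or "wrist"; returns a dict with "image" (400x640x3 uint8, red, green, blue), "camera_matrix" (3x3 intrinsics, pixels), "R" (3x3) and "t" (3): a world point X has camera coordinates R X + t. Camera axes: x right, y down, z forward; pixel columns grow to the right and rows downward; lengths in mm; the calibration is good to about 2 mm. The wrist camera is an equidistant fisheye: a pixel r from the principal point sees the ray r / f radians off the axis. A picture is of the moment at which its call begins. There is no depth.
- env.sign_off(): hands the job in, once; it reports no verdict.
The state is a dict: "time_s": time; "q": joint angles; "dq": joint speeds; "joint_torque": joint torques, N m; "tool_pos": TCP position; "ee_rot": TCP orientation; "wrist_force": force on the tool from outside, world axes, zero at the start; "torque": the same for the moment, N m; "finger_gap": opening from 0.0 (shut) to 1.0 (fully open).
Only numpy, scipy, OpenCV 4.12 (cv2) and the standard library are available. Lean on these libraries where they do the work, as an engineer would, in place of code of your own. Each camera call takes 0.05 s, during which the arm holds its last target. There are 200 camera calls.

## Working session

There is one attempt and no reset: what is moved stays moved. The work goes in short steps, Python scripts to look and compute and a tool call to move; the robot and the scene stay as the last step left them, time stands still between calls to the robot, and variables do not carry over. Pictures are saved under pics/ and viewed, about 8 in all and at most 12, crops included, and the job is handed in when it is done.

Besides the shell and the picture viewer there is one more tool, called after "Emit:" by a JSON object that holds its "op" and its "data", one argument or row to a line. send_rows: Moves the arm, as the interface text tells. Its arguments: {"type":"object","properties":{"moves":{"type":"array","items":{"type":"object","properties":{"dp":{"type":"array","items":{"type":"number","minimum":-1,"maximum":1}},"turn":{"type":"array","items":{"type":"number","minimum":-1,"maximum":1}},"fingers":{"type":"number"}}}}},"required":["moves"]}

```bash
mkdir -p pics; cat > h.py <<'E'
import numpy as np, cv2
from cell import env
def grab(n,save=None):
    f=env.grab_frame(n)
    if save: cv2.imwrite('pics/'+save,f['image'][:,:,::-1])
    return f
def ray(f,u,v):
    K=f['camera_matrix'];d=np.linalg.inv(K)@[u,v,1];R=np.array(f['R']);t=np.array(f['t'])
    return -R.T@t, R.T@d
def onz(f,u,v,z):
    o,d=ray(f,u,v);return o+d*(z-o[2])/d[2]
def proj(f,X):
    c=np.array(f['R'])@np.array(X,float)+f['t'];p=f['camera_matrix']@c;return p[:2]/p[2]
E
python3 - <<'E'
from h import *
a=grab('scene','scene1.png');b=grab('side','side1.png')
for f in(a,b): print(ray(f,320,200)[0],f['camera_matrix'][0,0],ray(f,320,200)[1])
o=env.get_obs();print(o['tool_pos'],o['ee_rot'],o['finger_gap'],env.tips_ahead,o['time_s'])
E
```

```text
[ 992.08388875 -593.34709247  927.6966351 ] 518.054553092327 [-0.36325811  0.54098862 -0.75853693]
[  30.83533702 -479.50142496  467.42629128] 364.8002872453867 [ 0.64068624  0.59555561 -0.48486254]
[149.37954622 580.89568287 403.80042594] [ 1.25558776e-01  9.92085830e-01 -8.14769458e-04 -1.91462218e-04] 1.001828758527372 186.1 0.1
```

View pics/scene1.png

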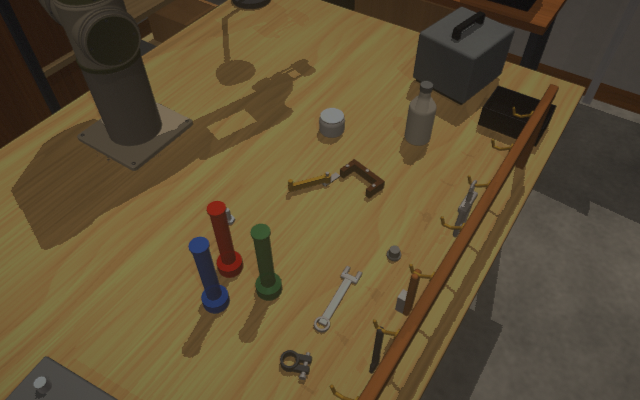

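View pics/side1.png

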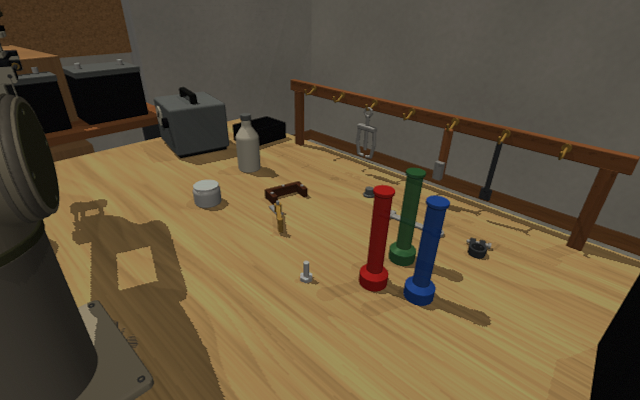

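```bash
python3 - <<'E'
from h import *
a=grab('scene');b=grab('side')
A=cv2.resize(a['image'][150:205,280:395],None,fx=6.5,fy=6.5,interpolation=cv2.INTER_CUBIC)
B=cv2.resize(b['image'][175:240,255:320],None,fx=3.7,fy=3.7,interpolation=cv2.INTER_CUBIC)
A=cv2.resize(A,(748,358));im=np.zeros((600,748,3),np.uint8);im[:358]=A;im[358:358+B.shape[0],:B.shape[1]]=B[:242]
cv2.imwrite('pics/crop1.png',np.clip(im[:,:,::-1]*1.8,0,255))
for n,f in(('scene',a),('side',b)):
    h=cv2.cvtColor(f['image'],cv2.COLOR_RGB2HSV)
    for c,lo,hi in(('green',45,85),('blue',105,125),('red',175,180)):
        m=cv2.inRange(h,(lo,110,25),(hi,255,255)); k,L,S,C=cv2.connectedComponentsWithStats(m)
        i=1+np.argmax(S[1:,4]);ys,xs=np.where(L==i)
        # lip top: centre of top ; foot: bottom rows
        x,y,w,hh,ar=S[i]
        fb=ys>y+hh-18
        print(n,c,S[i],'foot u',xs[fb].min(),xs[fb].max(),'bottom',ys.max(), onz(f,(xs[fb].min()+xs[fb].max())/2, ys.max(),0).round())
for n,p,z in(('tin',(332,120),25),('bottle',(420,135),40),('cap',(394,253),11),('boltS',(229,219),15),('clamp',(290,361),9),('spA',(322,323),3),('spB',(350,275),3)):
    print(n,onz(a,*p,z).round())
E
```

```text
scene green [275 278   6  11  28] foot u 275 280 bottom 288 [ 607. -179.    0.]
scene blue [202 285  26  23 279] foot u 202 227 bottom 307 [ 527. -284.    0.][ WARN:0@2.946] global loadsave.cpp:1063 imwrite_ Unsupported depth image for selected encoder is fallbacked to CV_8U.
Traceback (most recent call last):
ValueError: attempt to get argmax of an empty sequence
```

View pics/crop1.png

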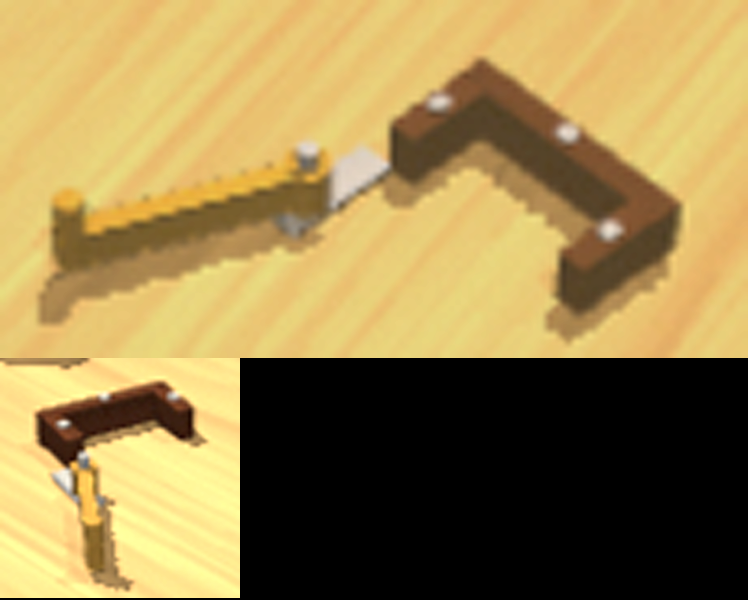

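```bash
python3 - <<'E'
from h import *
a=grab('scene');b=grab('side')
def cp(p):return 280+(p[0]+.5)/6.504-.5,150+(p[1]+.5)/6.509-.5
for n,p,z in(('outL',(482,58),26),('outR',(681,205),26),('inL',(485,97),26),('inR',(625,205),26),('mLout',(391,123),26),('mRin',(562,258),26),('pivot',(308,152),33),('pin',(67,197),40),('s1',(439,102),26),('s2',(567,133),26),('s3',(610,230),26)):
    print(n,onz(a,*cp(p),z).round(1))
def cs(p):return 255+(p[0]+.5)/3.7-.5,175+(p[1]-358+.5)/3.7-.5
for n,p,z in(('pivot',(83,457),33),('s1',(64,424),26),('s2',(104,398),26),('s3',(172,398),26),('outLb',(37,412),26),('outRb',(165,382),26)):
    print('side',n,onz(b,*cs(p),z).round(1))
for n,f,box in(('scene',a,(245,215,290,305)),('side',b,(385,165,428,270))):
    x0,y0,x1,y1=box;im=f['image'][y0:y1,x0:x1].astype(int)
    m=((im[:,:,1]>im[:,:,0]*1.15)&(im[:,:,1]>im[:,:,2]*1.1)).astype(np.uint8)
    k,L,S,C=cv2.connectedComponentsWithStats(m);i=1+np.argmax(S[1:,4]);ys,xs=np.where(L==i)
    print(n,S[i]+[x0,y0,0,0,0])
    for y in range(ys.min(),ys.max()+1,4):
        r=xs[ys==y];print((y+y0,r.min()+x0,r.max()+x0),end=' ')
    print()
    rr=[(y,xs[ys==y]) for y in range(ys.min(),ys.max()+1)]
    # foot: silhouette row widest
    y,r=max(rr,key=lambda q:np.ptp(q[1]) if q[0]>len(rr)*.6 else 0)
    print('widest',y+y0,r.min()+x0,r.max()+x0,'bottom',ys.max()+y0)
for n,p,z in(('tin',(332,120),25),('bottle',(420,135),40),('cap',(394,253),11),('boltS',(229,219),15),('clamp',(290,361),9),('spA',(322,323),3),('spB',(350,275),3),('red',(230,263),12),('blue',(215,298),12),('green',(268,286),12)):
    print(n,onz(a,*p,z).round())
for n,p,z in(('tin',(207,195),25),('bottle',(248,155),40),('cap',(369,192),11),('bolt',(306,277),5),('green',(403,254),12),('red',(374,277),12),('blue',(420,292),12)):
    print('side',n,onz(b,*p,z).round())
E
```

```text
outL [555.1 207.6  26. ]
outR [654.8 182.5  26. ]
inL [566.8 190.5  26. ]
inR [637.8 171.3  26. ]
mLout [544.5 159.8  26. ]
mRin [631.7 136.4  26. ]
pivot [530.4 124.7  33. ]
pin [473.8  52.9  40. ]
s1 [553.7 178.9  26. ]
s2 [601.8 191.2  26. ]
s3 [639.3 157.6  26. ]
side pivot [524.8 121.8  33. ]
side s1 [553.9 176.4  26. ]
side s2 [600.5 187.4  26. ]
side s3 [635.9 153.4  26. ]
side outLb [551.9 203.5  26. ]
side outRb [650.4 176.   26. ]
scene [256 272  25  23 318]
(272, np.int64(266), np.int64(271)) (276, np.int64(259), np.int64(278)) (280, np.int64(256), np.int64(280)) (284, np.int64(256), np.int64(280)) (288, np.int64(256), np.int64(279)) (292, np.int64(259), np.int64(275)) 
widest 280 256 280 bottom 294
side [ 389  168   37   98 1689]
(168, np.int64(408), np.int64(419)) (172, np.int64(406), np.int64(425)) (176, np.int64(407), np.int64(424)) (180, np.int64(407), np.int64(422)) (184, np.int64(406), np.int64(421)) (188, np.int64(406), np.int64(420)) (192, np.int64(405), np.int64(420)) (196, np.int64(404), np.int64(419)) (200, np.int64(404), np.int64(418)) (204, np.int64(403), np.
[... 321 characters left out ...]
np.int64(411)) (244, np.int64(392), np.int64(410)) (248, np.int64(390), np.int64(414)) (252, np.int64(390), np.int64(415)) (256, np.int64(389), np.int64(414)) (260, np.int64(391), np.int64(413)) (264, np.int64(397), np.int64(410)) 
widest 253 389 415 bottom 265
tin [432. 301.  25.]
bottle [659. 359.  40.]
cap [768.  23.  11.]
boltS [ 415. -102.   15.]
clamp [ 722. -295.    9.]
spA [ 728. -196.    3.]
spB [716. -72.   3.]
red [ 492. -191.   12.]
blue [ 521. -272.   12.]
green [ 593. -191.   12.]
side tin [429. 281.  25.]
side bottle [643. 395.  40.]
side cap [762.  20.  11.]
side bolt [ 405. -101.    5.]
side green [ 590. -196.   12.]
side red [ 490. -196.   12.]
side blue [ 516. -279.   12.]
```

```bash
python3 - <<'E'
from h import *
a=grab('scene');b=grab('side')
print(onz(a,268,283.3,12),onz(b,402.2,254.8,12))
E
```

```text
[ 588.84256554 -186.24573889   12.        ] [ 586.41166375 -196.58034662   12.        ]
```

Emit:
{"op": "send_rows", "data": {
  "moves": [
    {"turn": [0,0,1],"fingers": 0.075},
    {"turn": [0,0,1],"fingers": 0.075},
    {"turn": [0,0,1],"fingers": 0.075},
    {"turn": [0,0,1],"fingers": 0.075},
    {"turn": [0,0,1],"fingers": 0.075},
    {"turn": [0,0,1],"fingers": 0.075},
    {"turn": [0,0,1],"fingers": 0.075}
  ]
}}

```text
invalid input at $.moves[0]: expected keys dp, turn, fingers
```

Emit:
{"op": "send_rows", "data": {
  "moves": [
    {"turn": [0,0,1],"fingers": 0.075},
    {"turn": [0,0,1],"fingers": 0.075},
    {"turn": [0,0,1],"fingers": 0.075},
    {"turn": [0,0,1],"fingers": 0.075},
    {"turn": [0,0,1],"fingers": 0.075},
    {"turn": [0,0,1],"fingers": 0.075},
    {"turn": [0,0,1],"fingers": 0.075}
  ]
}}

```text
invalid input at $.moves[0]: expected keys dp, turn, fingers
```

Emit:
{"op": "send_rows", "data": {
  "moves": [
    {"dp": [0,0,0],"turn": [0,0,1],"fingers": 0.075},
    {"dp": [0,0,0],"turn": [0,0,1],"fingers": 0.075},
    {"dp": [0,0,0],"turn": [0,0,1],"fingers": 0.075},
    {"dp": [0,0,0],"turn": [0,0,1],"fingers": 0.075},
    {"dp": [0,0,0],"turn": [0,0,1],"fingers": 0.075},
    {"dp": [0,0,0],"turn": [0,0,1],"fingers": 0.075},
    {"dp": [0,0,0],"turn": [0,0,1],"fingers": 0.075}
  ]
}}

```text
time_s: 0.98
tool_pos: [149.4, 581.0, 404.5]
ee_rot: [0.371, 0.929, -0.0, 0.0]
wrist_force: [-0.4, -0.6, -0.3]
finger_gap: 0.559
```

Emit:
{"op": "send_rows", "data": {
  "moves": [
    {"dp": [0,0,0],"turn": [0,0,1],"fingers": 0.075},
    {"dp": [0,0,0],"turn": [0,0,1],"fingers": 0.075},
    {"dp": [0,0,0],"turn": [0,0,1],"fingers": 0.075},
    {"dp": [0,0,0],"turn": [0,0,1],"fingers": 0.075},
    {"dp": [0,0,0],"turn": [0,0,1],"fingers": 0.075},
    {"dp": [0,0,0],"turn": [0,0,1],"fingers": 0.075},
    {"dp": [0,0,0],"turn": [0,0,1],"fingers": 0.075}
  ]
}}

```text
time_s: 1.57
tool_pos: [149.4, 581.0, 404.5]
ee_rot: [0.595, 0.804, -0.0, 0.0]
wrist_force: [0.5, -0.2, 0.1]
finger_gap: 0.539
```

```bash
cat >> h.py <<'E'
from scipy.spatial.transform import Rotation as Ro
def st():
    o=env.get_obs();R=Ro.from_quat(o['ee_rot']).as_matrix();p=np.array(o['tool_pos']);tip=p+R[:,2]*env.tips_ahead
    print('t',o['time_s'],'tcp',p.round(1),'tip',tip.round(1),'xang',np.degrees(np.arctan2(R[1,0],R[0,0])).round(1),'tilt',np.degrees(np.arccos(-R[2,2])).round(1),'gap',round(o['finger_gap']*93,1),'F',np.round(o['wrist_force'],1),'q',np.round(o['q'],2))
    return p,R,tip
def togo(target_tip):
    p,R,tip=st();d=R.T@(np.array(target_tip)-tip);print('dp rows',(d/30).round(2));return d
E
python3 -c "
from h import *
togo([644,-238,218])"
```

```text
t 1.5667 tcp [149.4 581.  404.5] tip [149.4 580.9 218.4] xang 107.0 tilt 0.0 gap 50.1 F [ 0.5 -0.2  0.1] q [ 1.23  0.13  1.49 -0.    1.52  0.94]
dp rows [-3.092e+01  7.790e+00  2.000e-02]
```

Emit:
{"op": "send_rows", "data": {
  "moves": [
    {"dp": [-1,0.25,-0.3],"turn": [0,0,0],"fingers": 0.075},
    {"dp": [-1,0.25,-0.3],"turn": [0,0,0],"fingers": 0.075},
    {"dp": [-1,0.25,-0.3],"turn": [0,0,0],"fingers": 0.075},
    {"dp": [-1,0.25,-0.3],"turn": [0,0,0],"fingers": 0.075},
    {"dp": [-1,0.25,-0.3],"turn": [0,0,0],"fingers": 0.075},
    {"dp": [-1,0.25,-0.3],"turn": [0,0,0],"fingers": 0.075},
    {"dp": [-1,0.25,0],"turn": [0,0,0],"fingers": 0.075},
    {"dp": [-1,0.25,0],"turn": [0,0,0],"fingers": 0.075}
  ]
}}

```text
time_s: 2.23
tool_pos: [276.9, 363.7, 458.5]
ee_rot: [0.594, 0.805, -0.001, 0.0]
wrist_force: [0.6, -0.0, 0.2]
finger_gap: 0.537
```

Emit:
{"op": "send_rows", "data": {
  "moves": [
    {"dp": [-1,0.25,0],"turn": [0,0,0],"fingers": 0.075},
    {"dp": [-1,0.25,0],"turn": [0,0,0],"fingers": 0.075},
    {"dp": [-1,0.25,0],"turn": [0,0,0],"fingers": 0.075},
    {"dp": [-1,0.25,0],"turn": [0,0,0],"fingers": 0.075},
    {"dp": [-1,0.25,0],"turn": [0,0,0],"fingers": 0.075},
    {"dp": [-1,0.25,0],"turn": [0,0,0],"fingers": 0.075},
    {"dp": [-1,0.25,0],"turn": [0,0,0],"fingers": 0.075},
    {"dp": [-1,0.25,0],"turn": [0,0,0],"fingers": 0.075}
  ]
}}

```text
time_s: 2.9
tool_pos: [408.4, 140.5, 461.9]
ee_rot: [0.593, 0.805, 0.002, 0.002]
wrist_force: [0.6, 0.1, -0.2]
finger_gap: 0.537
```

Emit:
{"op": "send_rows", "data": {
  "moves": [
    {"dp": [-1,0.25,0],"turn": [0,0,0],"fingers": 0.075},
    {"dp": [-1,0.25,0],"turn": [0,0,0],"fingers": 0.075},
    {"dp": [-1,0.25,0],"turn": [0,0,0],"fingers": 0.075},
    {"dp": [-1,0.25,0],"turn": [0,0,0],"fingers": 0.075},
    {"dp": [-1,0.25,0],"turn": [0,0,0],"fingers": 0.075},
    {"dp": [-1,0.25,0],"turn": [0,0,0],"fingers": 0.075},
    {"dp": [-1,0.25,0],"turn": [0,0,0],"fingers": 0.075},
    {"dp": [-1,0.25,0],"turn": [0,0,0],"fingers": 0.075}
  ]
}}

```text
time_s: 3.57
tool_pos: [540.7, -83.9, 464.6]
ee_rot: [0.594, 0.805, 0.004, 0.004]
wrist_force: [0.8, -0.3, 0.2]
finger_gap: 0.536
```

```bash
python3 -c "
from h import *
togo([682,-322,250])"
```

```text
t 3.5667 tcp [540.7 -83.9 464.6] tip [542.8 -83.6 278.5] xang 107.2 tilt 0.7 gap 49.9 F [ 0.8 -0.3  0.2] q [-0.25 -0.04  1.55  0.    1.62 -0.55]
dp rows [-8.96  2.07  0.99]
```

Emit:
{"op": "send_rows", "data": {
  "moves": [
    {"dp": [-1,0.25,0],"turn": [0,0,0],"fingers": 0.075},
    {"dp": [-1,0.25,0],"turn": [0,0,0],"fingers": 0.075},
    {"dp": [-1,0.25,0],"turn": [0,0,0],"fingers": 0.075},
    {"dp": [-1,0.25,0],"turn": [0,0,0],"fingers": 0.075},
    {"dp": [-1,0.25,0],"turn": [0,0,0],"fingers": 0.075},
    {"dp": [-1,0.25,0],"turn": [0,0,0],"fingers": 0.075},
    {"dp": [-1,0.25,0],"turn": [0,0,0],"fingers": 0.075},
    {"dp": [-1,0.25,0],"turn": [0,0,0],"fingers": 0.075}
  ]
}}

```text
time_s: 4.23
tool_pos: [673.3, -308.0, 465.3]
ee_rot: [0.594, 0.804, 0.004, 0.005]
wrist_force: [1.3, 0.4, 0.7]
finger_gap: 0.534
```

Emit:
{"op": "send_rows", "data": {
  "moves": [
    {"dp": [-1,0.1,0],"turn": [0,1,0],"fingers": 0.075},
    {"dp": [0,0,0],"turn": [0,1,0],"fingers": 0.075},
    {"dp": [0,0,0],"turn": [0,1,0],"fingers": 0.075},
    {"dp": [0,0,0],"turn": [0,1,0],"fingers": 0.075},
    {"dp": [0,0,0],"turn": [0,1,0],"fingers": 0.075},
    {"dp": [0,0,0],"turn": [0,1,0],"fingers": 0.075},
    {"dp": [0,0,0],"turn": [0,1,0],"fingers": 0.075},
    {"dp": [0,0,0],"turn": [0,0,-0.7],"fingers": 0.075}
  ]
}}

```text
time_s: 4.9
tool_pos: [686.5, -345.8, 455.3]
ee_rot: [0.557, 0.791, 0.159, -0.199]
wrist_force: [-0.2, -0.3, 0.1]
finger_gap: 0.536
```

```bash
python3 -c "
from h import *
togo([642,-238,120]);print(st()[1].round(3))
a=grab('scene','s2.png');b=grab('side');
B=cv2.resize(b['image'][150:320,340:520],None,fx=2,fy=2);A=cv2.resize(a['image'][190:380,180:400],None,fx=2,fy=2)
im=np.zeros((380,800,3),np.uint8);im[:,:440]=A;im[:340,440:]=B;cv2.imwrite('pics/c2.png',np.clip(im[:,:,::-1]*1.6,0,255).astype(np.uint8))
"
```

```text
t 4.9 tcp [ 686.5 -345.8  455.3] tip [ 660.8 -257.8  293.4] xang 110.2 tilt 29.5 gap 49.9 F [-0.2 -0.3  0.1] q [-0.61  0.87  0.48  0.38  2.18 -0.79]
dp rows [-2.11 -0.55  5.43]
t 4.9 tcp [ 686.5 -345.8  455.3] tip [ 660.8 -257.8  293.4] xang 110.2 tilt 29.5 gap 49.9 F [-0.2 -0.3  0.1] q [-0.61  0.87  0.48  0.38  2.18 -0.79]
[[-0.301  0.944 -0.138]
 [ 0.817  0.33   0.473]
 [ 0.492  0.03  -0.87 ]]
```

View pics/c2.png

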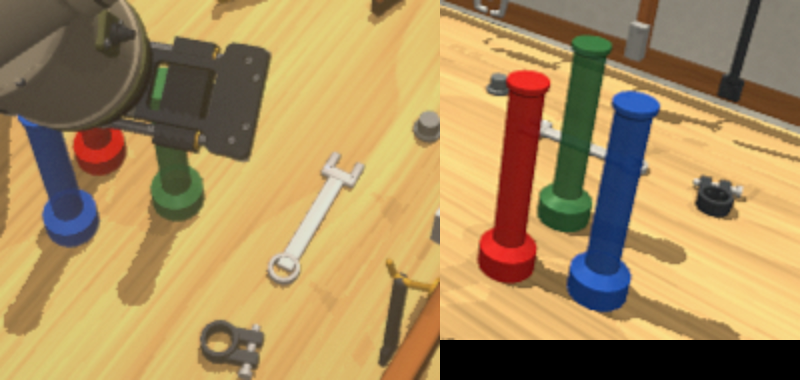

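Emit:
{"op": "send_rows", "data": {
  "moves": [
    {"dp": [-0.35,-0.09,0.9],"turn": [0.5,0,0],"fingers": 0.075},
    {"dp": [-0.35,-0.09,0.9],"turn": [0,0,0],"fingers": 0.075},
    {"dp": [-0.35,-0.09,0.9],"turn": [0,0,0],"fingers": 0.075},
    {"dp": [-0.35,-0.09,0.9],"turn": [0,0,0],"fingers": 0.075},
    {"dp": [-0.35,-0.09,0.9],"turn": [0,0,0],"fingers": 0.075},
    {"dp": [-0.35,-0.09,0.9],"turn": [0,0,0],"fingers": 0.075},
    {"dp": [0,0,0],"turn": [0,0,0],"fingers": 0.075}
  ]
}}

```text
time_s: 5.58
tool_pos: [664.4, -327.7, 283.3]
ee_rot: [0.556, 0.795, 0.139, -0.199]
wrist_force: [-1.2, 0.6, -1.8]
finger_gap: 0.541
```

```bash
python3 -c "
from h import *
togo([642,-238,10]);print(st()[1].round(3))"
```

```text
t 5.5833 tcp [ 664.4 -327.7  283.3] tip [ 634.4 -245.3  119.1] xang 110.1 tilt 28.1 gap 50.3 F [-1.2  0.6 -1.8] q [-0.6   0.8   0.89  0.29  1.85 -0.92]
dp rows [-1.59  0.32  3.28]
t 5.5833 tcp [ 664.4 -327.7  283.3] tip [ 634.4 -245.3  119.1] xang 110.1 tilt 28.1 gap 50.3 F [-1.2  0.6 -1.8] q [-0.6   0.8   0.89  0.29  1.85 -0.92]
[[-0.303  0.939 -0.161]
 [ 0.828  0.343  0.443]
 [ 0.471  0.001 -0.882]]
```

Emit:
{"op": "send_rows", "data": {
  "moves": [
    {"dp": [0,0.32,0],"turn": [0,0,0],"fingers": 0.075},
    {"dp": [-0.4,0,0.8],"turn": [0,0,0],"fingers": 0.075},
    {"dp": [-0.4,0,0.8],"turn": [0,0,0],"fingers": 0.075},
    {"dp": [-0.4,0,0.8],"turn": [0,0,0],"fingers": 0.075},
    {"dp": [-0.3,0,0.7],"turn": [0,0,0],"fingers": 0.075},
    {"dp": [0,0,0],"turn": [0,0,0],"fingers": 0.075}
  ]
}}

```text
time_s: 6.08
tool_pos: [680.5, -320.8, 193.3]
ee_rot: [0.557, 0.797, 0.139, -0.189]
wrist_force: [-0.6, 0.7, -0.6]
finger_gap: 0.537
```

```bash
python3 -c "
from h import *
togo([642,-238,9]);
a=grab('scene');b=grab('side');
B=cv2.resize(b['image'][150:320,340:520],None,fx=2,fy=2);A=cv2.resize(a['image'][190:380,180:400],None,fx=2,fy=2)
im=np.zeros((380,800,3),np.uint8);im[:,:440]=A;im[:340,440:]=B;cv2.imwrite('pics/c3.png',np.clip(im[:,:,::-1]*1.6,0,255).astype(np.uint8))
"
```

```text
t 6.0833 tcp [ 680.5 -320.8  193.3] tip [ 653.3 -240.4   27.7] xang 110.3 tilt 27.1 gap 49.9 F [-0.6  0.7 -0.6] q [-0.58  0.9   0.9   0.29  1.72 -0.94]
dp rows [-0.1  -0.33  0.64]
```

View pics/c3.png

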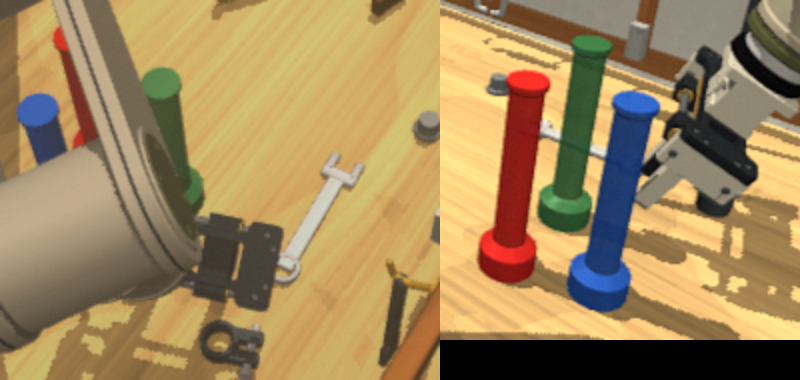

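Emit:
{"op": "send_rows", "data": {
  "moves": [
    {"dp": [-0.05,-0.15,0.32],"turn": [0,0,0],"fingers": 0.075},
    {"dp": [-0.05,-0.15,0.3],"turn": [0,0,0],"fingers": 0.075},
    {"dp": [0,0,0],"turn": [0,0,0],"fingers": 0.075}
  ]
}}

```text
time_s: 6.43
tool_pos: [674.0, -320.7, 188.1]
ee_rot: [0.556, 0.799, 0.14, -0.18]
wrist_force: [-1.2, -0.2, -0.3]
finger_gap: 0.535
```

```bash
python3 -c "
from h import *
p,R,t=st();print(R.round(3))
a=np.radians(110);P=np.array([np.cos(a),np.sin(a)]);L=np.array([np.sin(a),-np.cos(a)])
r=t[:2]-[590.5,-193];print('long',r@P,'lat',r@L)
"
```

```text
t 6.4333 tcp [ 674.  -320.7  188.1] tip [ 649.3 -241.8   21.4] xang 110.6 tilt 26.4 gap 49.8 F [-1.2 -0.2 -0.3] q [-0.59  0.88  0.94  0.29  1.69 -0.96]
[[-0.316  0.94  -0.133]
 [ 0.839  0.342  0.424]
 [ 0.444  0.023 -0.896]]
long -65.93395993519815 lat 38.55989480889952
```

Emit:
{"op": "send_rows", "data": {
  "moves": [
    {"dp": [-0.2,-0.25,0.45],"turn": [0.4,0.4,0],"fingers": 0.075},
    {"dp": [0,0,0.1],"turn": [0,0,0],"fingers": 0.075}
  ]
}}

```text
time_s: 6.6
tool_pos: [666.4, -322.1, 173.0]
ee_rot: [0.552, 0.799, 0.136, -0.199]
wrist_force: [-0.9, 0.0, -1.5]
finger_gap: 0.535
```

```bash
cat >> h.py <<'E'
def rel(jar,ang):
    p,R,t=st();a=np.radians(ang);P=np.array([np.cos(a),np.sin(a)]);L=np.array([np.sin(a),-np.cos(a)])
    r=t[:2]-jar;print('long',(r@P).round(1),'lat',(r@L).round(1),'tz',t[2].round(1),'roll',R[2,1].round(3), 'ydir',R[:2,1].round(3))
E
python3 -c "
from h import *
rel([590.5,-193],110)"
```

```text
t 6.6 tcp [ 666.4 -322.1  173. ] tip [ 635.3 -240.9    8.5] xang 110.7 tilt 27.9 gap 49.8 F [-0.9  0.  -1.5] q [-0.59  0.9   0.94  0.28  1.71 -0.97]
long -60.3 lat 25.7 tz 8.5 roll -0.002 ydir [0.935 0.355]
```

Emit:
{"op": "send_rows", "data": {
  "moves": [
    {"dp": [0,0.3,0],"turn": [0,0,0],"fingers": 0.075},
    {"dp": [0.3,0,0.16],"turn": [0,0,0],"fingers": 0.075},
    {"dp": [0.3,0,0.16],"turn": [0,0,0],"fingers": 0.075}
  ]
}}

```text
time_s: 6.85
tool_pos: [667.8, -301.0, 171.2]
ee_rot: [0.553, 0.798, 0.136, -0.2]
wrist_force: [0.4, 1.0, 0.4]
finger_gap: 0.538
```

```bash
python3 -c "
from h import *
rel([590.5,-193],110)"
```

```text
t 6.85 tcp [ 667.8 -301.   171.2] tip [ 636.5 -219.5    6.9] xang 110.5 tilt 28.0 gap 50.0 F [0.4 1.  0.4] q [-0.57  0.87  0.98  0.28  1.68 -0.95]
long -40.7 lat 34.2 tz 6.9 roll -0.003 ydir [0.936 0.352]
```

Emit:
{"op": "send_rows", "data": {
  "moves": [
    {"dp": [0.3,0,0.14],"turn": [0,0,0],"fingers": 0.075},
    {"dp": [0.3,0,0.14],"turn": [0,0,0],"fingers": 0.075},
    {"dp": [0.3,0,0.15],"turn": [0,0,0],"fingers": 0.075},
    {"dp": [0.3,0,0.16],"turn": [0,0,0],"fingers": 0.075}
  ]
}}

```text
time_s: 7.18
tool_pos: [655.5, -262.2, 172.0]
ee_rot: [0.554, 0.797, 0.136, -0.198]
wrist_force: [1.1, -1.5, -0.2]
finger_gap: 0.536
```

```bash
python3 -c "
from h import *
rel([590.5,-193],110)
a=grab('scene');b=grab('side');
B=cv2.resize(b['image'][150:320,340:520],None,fx=2,fy=2);A=cv2.resize(a['image'][190:380,180:400],None,fx=2,fy=2)
im=np.zeros((380,800,3),np.uint8);im[:,:440]=A;im[:340,440:]=B;cv2.imwrite('pics/c4.png',np.clip(im[:,:,::-1]*1.6,0,255).astype(np.uint8))
"
```

```text
t 7.1833 tcp [ 655.5 -262.2  172. ] tip [ 624.7 -181.     7.5] xang 110.4 tilt 27.8 gap 49.9 F [ 1.1 -1.5 -0.2] q [-0.53  0.79  1.1   0.3   1.63 -0.93]
long -0.4 lat 36.2 tz 7.5 roll -0.003 ydir [0.937 0.35 ]
```

View pics/c4.png

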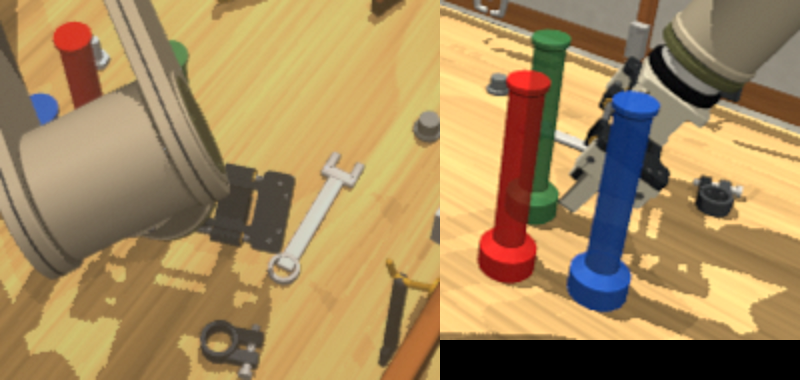

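Emit:
{"op": "send_rows", "data": {
  "moves": [
    {"dp": [0.3,-0.03,0.15],"turn": [0,0,0],"fingers": 0.075},
    {"dp": [0.3,-0.03,0.15],"turn": [0,0,0],"fingers": 0.075},
    {"dp": [0.3,-0.03,0.15],"turn": [0,0,0],"fingers": 0.075},
    {"dp": [0.3,-0.03,0.15],"turn": [0,0,0],"fingers": 0.075},
    {"dp": [0.3,-0.03,0.15],"turn": [0,0,0],"fingers": 0.075},
    {"dp": [0.3,-0.03,0.15],"turn": [0,0,0],"fingers": 0.075}
  ]
}}

```text
time_s: 7.78
tool_pos: [632.5, -209.7, 174.7]
ee_rot: [0.554, 0.798, 0.136, -0.195]
wrist_force: [0.5, -1.6, -1.7]
finger_gap: 0.536
```

```bash
cat >> h.py <<'E'
def jarlip():
    "jar position from its green lip top (z 197), both views"
    out=[]
    for n in('scene','side'):
        f=grab(n);im=f['image'].astype(int);m=((im[:,:,1]>im[:,:,0]*1.25)&(im[:,:,1]>im[:,:,2]*1.2)&(im[:,:,1]>25)).astype(np.uint8)
        k,L,S,C=cv2.connectedComponentsWithStats(m);i=1+np.argmax(S[1:,4]);x,y,w,h,ar=S[i]
        ys,xs=np.where(L==i);
        r=xs[ys<y+7];u=(r.min()+r.max())/2
        K=f['camera_matrix'];c=K[0,0]*36/500
        print(n,'blob',S[i][:5],'lip u,v',u,y,'w',np.ptp(r)+1, onz(f,u,y,197).round(1))
        out.append(f)
    return out
E
python3 -c "
from h import *
rel([590.5,-193],110)
a,b=jarlip()"
```

```text
t 7.7833 tcp [ 632.5 -209.7  174.7] tip [ 602.8 -129.1    9.5] xang 110.4 tilt 27.5 gap 49.9 F [ 0.5 -1.6 -1.7] q [-0.49  0.68  1.27  0.31  1.56 -0.9 ]
long 55.8 lat 33.4 tz 9.5 roll 0.001 ydir [0.937 0.348]
scene blob [256 193   2   2   3] lip u,v 256.5 193 w 2 [ 532.6 -123.4  197. ]
side blob [ 348  163   28   97 1471] lip u,v 366.5 163 w 18 [ 554.9 -109.2  197. ]
```

```bash
python3 -c "
from h import *
f=grab('side');im=f['image'].astype(int);m=((im[:,:,1]>im[:,:,0]*1.15)&(im[:,:,1]>im[:,:,2]*1.1)&(im[:,:,1]>20))
for y in range(160,266,5):
    r=np.where(m[y,340:400])[0]+340
    if len(r):print(y,r.min(),r.max(),end='; ')
for z in(0,12,24,100,197):print(z,proj(f,[560,-109,z]).round(1),proj(f,[550,-115,z]).round(1))
"
```

```text
165 360 376; 170 361 377; 175 361 375; 180 360 374; 185 360 374; 190 359 372; 195 359 373; 200 358 372; 205 358 371; 210 358 371; 215 357 370; 220 357 369; 225 356 369; 230 356 368; 235 355 368; 240 349 368; 245 349 368; 250 348 367; 255 350 366; 0 [360.  246.8] [359.3 249.9]
12 [360.4 242.2] [359.7 245.3]
24 [360.9 237.6] [360.2 240.7]
100 [363.8 206.7] [363.1 209.5]
197 [368.1 162.2] [367.4 164.6]
```

```bash
python3 -c "
from h import *
b=grab('side');w=grab('wrist')
B=cv2.resize(b['image'][150:280,320:460],(560,520),interpolation=cv2.INTER_CUBIC)
im=np.zeros((520,800,3),np.uint8);im[:,:560]=B
W=w['image'];W=np.rot90(W);W=cv2.resize(W,(240,384));im[:384,560:]=W
cv2.imwrite('pics/c5.png',np.clip(im[:,:,::-1]*1.6,0,255).astype(np.uint8))
"
```

```text
(no output)
```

View pics/c5.png

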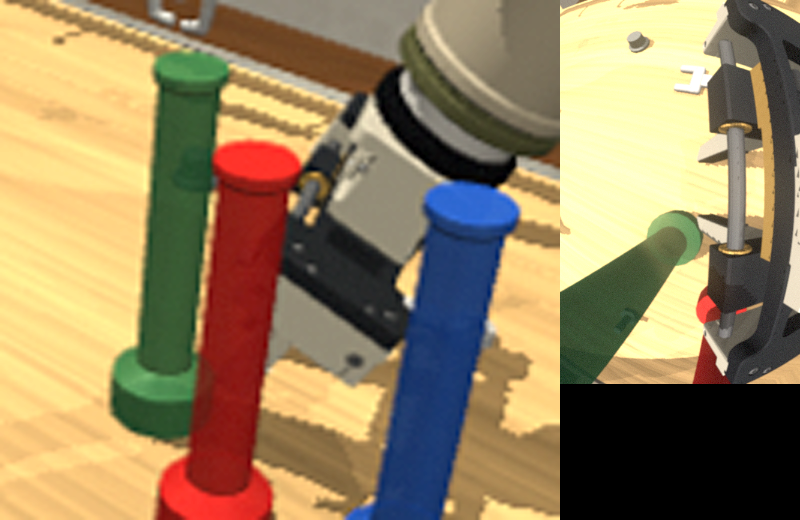

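```bash
cat >> h.py <<'E'
def wray(f,u,v,z):
    K=f['camera_matrix'];x=(u-K[0,2])/K[0,0];y=(v-K[1,2])/K[1,1];r=np.hypot(x,y);s=np.sin(r)/r if r>1e-9 else 1
    d=np.array([x*s,y*s,np.cos(r)]);R=np.array(f['R']);o=-R.T@f['t'];d=R.T@d;return o+d*(z-o[2])/d[2]
def wproj(f,X):
    c=np.array(f['R'])@np.array(X,float)+f['t'];K=f['camera_matrix'];th=np.arctan2(np.hypot(c[0],c[1]),c[2]);h=np.hypot(c[0],c[1])
    return np.array([K[0,2]+K[0,0]*th*c[0]/h,K[1,2]+K[1,1]*th*c[1]/h])
E
python3 -c "
from h import *
w=grab('wrist');print(wray(w,244,193,12),wray(w,244,193,22), -np.array(w['R']).T@w['t'])
p,R,t=st()
for s in(-1,1):
  X=t+s*R[:,1]*33.75+R[:,0]*7.5;print('finger front',X.round(1),wproj(w,X).round())
b=grab('side');o=[onz(b,320+161/4,150+y/4,z).round(1) for y,z in((434,0),(395,12))];print(o)
print(onz(b,320+191/4,150+70/4,197))
im=w['image'];m=cv2.inRange(cv2.cvtColor(im,cv2.COLOR_RGB2HSV),(50,60,20),(85,255,255))
ys,xs=np.where(m[:, :330]);print(xs.min(),xs.max(),ys.min(),ys.max())
"
```

```text
[ 546.99085293 -118.71830033   12.        ] [ 550.42158419 -120.04954782   22.        ] [ 607.9697418  -142.38030897  189.74312291]
t 8.0833 tcp [ 632.4 -210.   174.5] tip [ 602.5 -129.4    9.5] xang 110.4 tilt 27.5 gap 49.8 F [0.4 0.8 0.1] q [-0.49  0.68  1.27  0.31  1.56 -0.9 ]
finger front [ 568.5 -134.9   12.9] [266. 230.]
finger front [ 631.8 -111.4   13. ] [382. 231.]
[array([ 528.2, -134.7,    0. ]), array([ 541.3, -123.2,   12. ])]
[ 539.92298578 -123.47566424  197.        ]
0 281 0 397
```

Emit:
{"op": "send_rows", "data": {
  "moves": [
    {"dp": [-0.6,0,-0.3],"turn": [0,0,0],"fingers": 0.075},
    {"dp": [0,0,0],"turn": [0,0,0],"fingers": 0.82},
    {"dp": [0,0,0],"turn": [0,0,0],"fingers": 0.82},
    {"dp": [0,0,0],"turn": [0,0,0],"fingers": 0.82},
    {"dp": [0,0,0],"turn": [0,0,0],"fingers": 0.82},
    {"dp": [0,0,0],"turn": [0,0,0],"fingers": 0.82},
    {"dp": [0,0,0],"turn": [0,0,0],"fingers": 0.82}
  ]
}}

```text
time_s: 8.72
tool_pos: [639.4, -229.9, 173.1]
ee_rot: [0.555, 0.797, 0.136, -0.196]
wrist_force: [0.1, 0.4, -0.2]
finger_gap: 0.891
```

```bash
python3 -c "
from h import *
rel([547,-119],110)"
```

```text
t 8.7167 tcp [ 639.4 -229.9  173.1] tip [ 609.3 -149.     8.3] xang 110.3 tilt 27.6 gap 82.9 F [ 0.1  0.4 -0.2] q [-0.51  0.72  1.22  0.31  1.59 -0.92]
long -49.5 lat 48.3 tz 8.3 roll -0.001 ydir [0.938 0.347]
```

Emit:
{"op": "send_rows", "data": {
  "moves": [
    {"dp": [0.3,-0.02,0.15],"turn": [0,0,0],"fingers": 0.82},
    {"dp": [0.3,-0.02,0.15],"turn": [0,0,0],"fingers": 0.82},
    {"dp": [0.3,-0.02,0.15],"turn": [0,0,0],"fingers": 0.82},
    {"dp": [0.3,-0.02,0.15],"turn": [0,0,0],"fingers": 0.82},
    {"dp": [0.3,-0.02,0.15],"turn": [0,0,0],"fingers": 0.82}
  ]
}}

```text
time_s: 9.13
tool_pos: [618.9, -183.9, 174.6]
ee_rot: [0.556, 0.797, 0.136, -0.194]
wrist_force: [0.9, -1.1, -1.2]
finger_gap: 0.909
```

```bash
cat >> h.py <<'E'
def wjar(show=False):
    "jar foot from wrist view: green blob pixels; try candidate rims"
    w=grab('wrist');hsv=cv2.cvtColor(w['image'],cv2.COLOR_RGB2HSV);m=cv2.inRange(hsv,(50,60,20),(85,255,255))
    m=cv2.morphologyEx(m,cv2.MORPH_OPEN,np.ones((3,3),np.uint8))
    k,L,S,C=cv2.connectedComponentsWithStats(m);i=1+np.argmax(S[1:,4]);L=(L==i)
    ys,xs=np.where(L);P=np.array([wray(w,u,v,0) for u,v in zip(xs[::3],ys[::3])])
    o=-np.array(w['R']).T@w['t'];return w,P,o
def foot():
    "foot centre: silhouette ground shadow: nearest-to-camera-nadir extent of blob on z=0 plane"
    w,P,o=wjar();d=P[:,:2]-o[:2];g=np.linalg.norm(d,axis=1);k=g<np.percentile(g,15)
    print('wrist blob near pts mean',P[k].mean(0).round(1),'min dist pt',P[np.argmin(g)].round(1))
E
python3 -c "
from h import *
rel([547,-119],110)
b=grab('side');w=grab('wrist')
B=cv2.resize(b['image'][150:280,300:440],(420,390),interpolation=cv2.INTER_CUBIC)
im=np.zeros((400,800,3),np.uint8);im[:390,:420]=B
im[:380,420:]=w['image'][:380,130:510]
cv2.imwrite('pics/c6.png',np.clip(im[:,:,::-1]*1.6,0,255).astype(np.uint8))
"
```

```text
t 9.1333 tcp [ 618.9 -183.9  174.6] tip [ 589.5 -103.6    9.3] xang 110.3 tilt 27.4 gap 84.5 F [ 0.9 -1.1 -1.2] q [-0.46  0.62  1.35  0.32  1.53 -0.89]
long -0.0 lat 45.2 tz 9.3 roll 0.001 ydir [0.938 0.346]
```

View pics/c6.png

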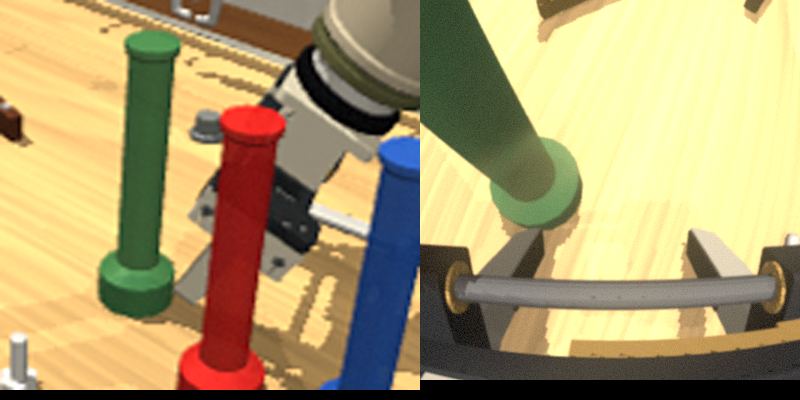

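```bash
python3 -c "
from h import *
w=grab('wrist');b=grab('side')
print(wray(w,247,184,14),onz(b,345.3,244.3,12),onz(b,300+153/3,150+43/3,197))
print(wray(w,247,208,0))
p,R,t=st();X=t-R[:,1]*(42.2+8.75)+R[:,0]*7.5;print(X,wproj(w,X))
for X in ([528,-76,12],[532,-73,12],[524,-80,12]): print(wproj(w,X),proj(b,X))
"
```

```text
[533.7249822  -86.27598551  14.        ] [531.05144815 -91.11265015  12.        ] [528.7651783  -93.01717914 197.        ]
[535.24014516 -98.49278844   0.        ]
t 9.3333 tcp [ 619.1 -184.1  174.7] tip [ 589.5 -103.7    9.5] xang 110.3 tilt 27.4 gap 84.6 F [-0.3  0.9  0.2] q [-0.46  0.62  1.35  0.32  1.53 -0.89]
[ 539.43111388 -115.05888042   12.91222598] [237.50710933 232.16335346]
[246.21067266 166.73007739] [338.97961287 241.91731219]
[253.83983399 164.41356317] [339.14911043 240.57371835]
[238.00018285 170.5016528 ] [339.16280808 243.47301002]
```

Emit:
{"op": "send_rows", "data": {
  "moves": [
    {"dp": [0.3,0.02,0.15],"turn": [0,0,0],"fingers": 0.82},
    {"dp": [0.3,0.02,0.15],"turn": [0,0,0],"fingers": 0.82},
    {"dp": [0.3,0.02,0.15],"turn": [0,0,0],"fingers": 0.82},
    {"dp": [0.2,0.02,0.1],"turn": [0,0,0],"fingers": 0.82},
    {"dp": [0,0,0],"turn": [0,0,0],"fingers": 0.82}
  ]
}}

```text
time_s: 9.75
tool_pos: [608.6, -147.6, 175.7]
ee_rot: [0.556, 0.797, 0.136, -0.192]
wrist_force: [0.6, -0.6, -0.2]
finger_gap: 0.908
```

Emit:
{"op": "send_rows", "data": {
  "moves": [
    {"dp": [-1,0,-0.5],"turn": [0,0,0],"fingers": -0.31},
    {"dp": [-0.5,0,-0.3],"turn": [0,0,0],"fingers": -0.31},
    {"dp": [0,0,0],"turn": [0,0,0],"fingers": -0.31},
    {"dp": [0,0,0],"turn": [0,0,0],"fingers": -0.31},
    {"dp": [0,0,0],"turn": [0,0,0],"fingers": -0.31}
  ]
}}

```text
time_s: 10.17
tool_pos: [624.8, -192.0, 174.8]
ee_rot: [0.555, 0.797, 0.136, -0.196]
wrist_force: [0.0, 0.4, -0.3]
finger_gap: 0.597
```

```bash
python3 -c "
from h import *
p,R,t=st();w=grab('wrist');b=grab('side');
for n,f in(('w',w),('s',b)):
    hsv=cv2.cvtColor(f['image'],cv2.COLOR_RGB2HSV);m=cv2.inRange(hsv,(45,70,20),(88,255,255))
    k,L,S,C=cv2.connectedComponentsWithStats(m);i=1+np.argmax(S[1:,4]);print(n,S[i])
cv2.imwrite('pics/c7.png',np.clip(w['image'][:,:,::-1]*1.5,0,255).astype(np.uint8))
im=b['image'].astype(int);m=((im[:,:,1]>im[:,:,0]*1.15)&(im[:,:,1]>im[:,:,2]*1.1)&(im[:,:,1]>20))
for y in range(155,265,4):
    r=np.where(m[y,280:400])[0]+280
    if len(r):print(y,r.min(),r.max(),end='; ')
"
```

```text
t 10.1667 tcp [ 624.8 -192.   174.8] tip [ 594.6 -111.2    9.9] xang 110.3 tilt 27.6 gap 55.5 F [ 0.   0.4 -0.3] q [-0.47  0.64  1.32  0.32  1.55 -0.89]
w [ 153    0  133  144 6032]
s [ 317  157   25   94 1423]
159 324 340; 163 325 340; 167 325 339; 171 325 338; 175 325 338; 179 325 338; 183 325 338; 187 325 338; 191 325 337; 195 324 337; 199 324 337; 203 324 337; 207 324 336; 211 324 336; 215 324 336; 219 324 336; 223 324 336; 227 323 335; 231 320 338; 235 317 340; 239 318 340; 243 318 340; 247 320 339;
```

View pics/c7.png

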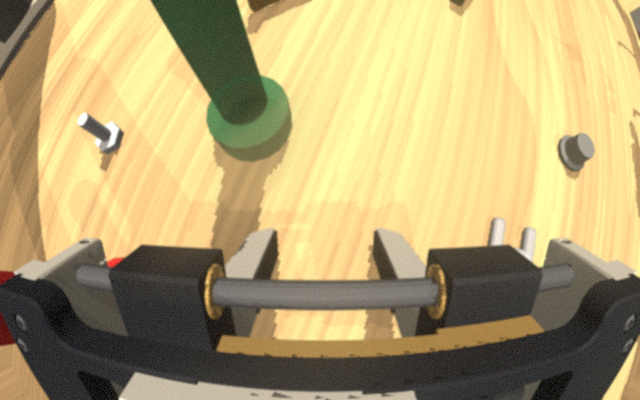

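```bash
python3 -c "
from h import *
w=grab('wrist');b=grab('side')
print(wray(w,249,117,12),onz(b,328.8,240,12))
p,R,t=st();print(R.round(3))
o=np.array([593,153.5]);ex=np.array([.244,.97]);ey=np.array([-.97,.244])
for j in(wray(w,249,117,12)[:2],onz(b,328.8,240,12)[:2]):print('bay',(j-o)@ex,(j-o)@ey)
"
```

```text
[519.95326669 -52.22612354  12.        ] [517.65593703 -55.93093361  12.        ]
t 10.3667 tcp [ 624.8 -191.7  175. ] tip [ 594.5 -111.    10. ] xang 110.4 tilt 27.6 gap 39.7 F [ 0.1  0.7 -0.9] q [-0.47  0.64  1.32  0.32  1.55 -0.89]
[[-0.309  0.937 -0.162]
 [ 0.831  0.349  0.434]
 [ 0.463 -0.001 -0.886]]
bay -217.3777427566008 20.65815716651283
bay -221.53195696306605 21.982593278505703
```

Emit:
{"op": "send_rows", "data": {
  "moves": [
    {"dp": [0.46,0,-0.89],"turn": [0,0,0],"fingers": -0.31},
    {"dp": [0.46,0,-0.89],"turn": [0,0,0],"fingers": -0.31},
    {"dp": [0.46,0,-0.89],"turn": [0,0,0],"fingers": -0.31},
    {"dp": [0.46,0,-0.89],"turn": [0,0,0],"fingers": -0.31},
    {"dp": [0.46,0,-0.89],"turn": [0,0,0],"fingers": -0.31},
    {"dp": [0.46,0,-0.89],"turn": [0,0,0],"fingers": -0.31},
    {"dp": [0.46,0,-0.89],"turn": [0,0,0],"fingers": -0.31},
    {"dp": [0.46,0,-0.89],"turn": [0,0,0],"fingers": -0.31}
  ]
}}

```text
time_s: 11.03
tool_pos: [622.7, -187.1, 413.7]
ee_rot: [0.553, 0.796, 0.133, -0.207]
wrist_force: [0.5, 0.2, -0.6]
finger_gap: 0.347
```

Emit:
{"op": "send_rows", "data": {
  "moves": [
    {"dp": [0,0,0],"turn": [-0.46,0,0.89],"fingers": -0.31},
    {"dp": [0,0,0],"turn": [-0.46,0,0.89],"fingers": -0.31},
    {"dp": [0,0,0],"turn": [-0.46,0,0.89],"fingers": -0.31},
    {"dp": [0,0,0],"turn": [-0.46,0,0.89],"fingers": -0.31},
    {"dp": [0,0,0],"turn": [-0.46,0,0.89],"fingers": -0.31},
    {"dp": [0,0,0],"turn": [-0.46,0,0.89],"fingers": -0.31},
    {"dp": [0,0,0],"turn": [-0.46,0,0.89],"fingers": -0.31},
    {"dp": [0,0,0],"turn": [-0.46,0,0.89],"fingers": -0.31}
  ]
}}

```text
time_s: 11.7
tool_pos: [623.5, -182.6, 427.7]
ee_rot: [0.757, 0.608, 0.184, -0.153]
wrist_force: [-0.8, -0.1, -0.1]
finger_gap: 0.346
```

Emit:
{"op": "send_rows", "data": {
  "moves": [
    {"dp": [0,0,0],"turn": [-0.46,0,0.89],"fingers": -0.31},
    {"dp": [0,0,0],"turn": [-0.46,0,0.89],"fingers": -0.31},
    {"dp": [0,0,0],"turn": [-0.46,0,0.89],"fingers": -0.31},
    {"dp": [0,0,0],"turn": [-0.46,0,0.89],"fingers": -0.31},
    {"dp": [0,0,0],"turn": [-0.46,0,0.89],"fingers": -0.31},
    {"dp": [0,0,0],"turn": [-0.46,0,0.89],"fingers": -0.31},
    {"dp": [0,0,0],"turn": [-0.46,0,0.89],"fingers": -0.31},
    {"dp": [0,0,0],"turn": [-0.46,0,0.89],"fingers": -0.31}
  ]
}}

```text
time_s: 12.37
tool_pos: [621.8, -178.2, 427.3]
ee_rot: [0.901, 0.363, 0.218, -0.095]
wrist_force: [0.8, -0.5, -0.5]
finger_gap: 0.346
```

```bash
python3 -c "
from h import *
togo([455,-76,200]);print(st()[1].round(3))"
```

```text
t 12.3667 tcp [ 621.8 -178.2  427.3] tip [ 681.9 -116.8  262.2] xang 43.7 tilt 27.5 gap 32.2 F [ 0.8 -0.5 -0.5] q [-0.49  0.16  1.46  0.47  1.4   0.26]
dp rows [-4.97 -6.21 -0.15]
t 12.3667 tcp [ 621.8 -178.2  427.3] tip [ 681.9 -116.8  262.2] xang 43.7 tilt 27.5 gap 32.2 F [ 0.8 -0.5 -0.5] q [-0.49  0.16  1.46  0.47  1.4   0.26]
[[ 0.641  0.696  0.323]
 [ 0.613 -0.718  0.33 ]
 [ 0.461 -0.013 -0.887]]
```

Emit:
{"op": "send_rows", "data": {
  "moves": [
    {"dp": [0,0,0],"turn": [-0.46,0,0.89],"fingers": -0.31},
    {"dp": [0,0,0],"turn": [-0.46,0,0.89],"fingers": -0.31},
    {"dp": [0,0,0],"turn": [-0.46,0,0.89],"fingers": -0.31},
    {"dp": [0,0,0],"turn": [-0.46,0,0.89],"fingers": -0.31},
    {"dp": [0,0,0],"turn": [-0.46,0,0.89],"fingers": -0.31},
    {"dp": [0,0,0],"turn": [-0.46,0,0.89],"fingers": -0.31}
  ]
}}

```text
time_s: 12.87
tool_pos: [620.3, -174.7, 427.0]
ee_rot: [0.959, 0.159, 0.231, -0.046]
wrist_force: [1.2, -0.3, -0.3]
finger_gap: 0.346
```

```bash
python3 -c "
from h import *
togo([455,-76,220]);print(st()[1].round(3))"
```

```text
t 12.8667 tcp [ 620.3 -174.7  427. ] tip [ 699.8 -144.5  261.5] xang 18.6 tilt 27.2 gap 32.1 F [ 1.2 -0.3 -0.3] q [-0.45  0.07  1.55  0.36  1.21  0.71]
dp rows [-6.87 -4.8  -1.89]
t 12.8667 tcp [ 620.3 -174.7  427. ] tip [ 699.8 -144.5  261.5] xang 18.6 tilt 27.2 gap 32.1 F [ 1.2 -0.3 -0.3] q [-0.45  0.07  1.55  0.36  1.21  0.71]
[[ 0.843  0.326  0.427]
 [ 0.283 -0.945  0.162]
 [ 0.457 -0.016 -0.889]]
```

Emit:
{"op": "send_rows", "data": {
  "moves": [
    {"dp": [-1,-0.68,-0.35],"turn": [0,0,0],"fingers": -0.31},
    {"dp": [-1,-0.68,-0.35],"turn": [0,0,0],"fingers": -0.31},
    {"dp": [-1,-0.68,-0.35],"turn": [0,0,0],"fingers": -0.31},
    {"dp": [-1,-0.68,-0.35],"turn": [0,0,0],"fingers": -0.31},
    {"dp": [-1,-0.68,-0.35],"turn": [0,0,0],"fingers": -0.31},
    {"dp": [-1,-0.68,-0.35],"turn": [0,0,0],"fingers": -0.31},
    {"dp": [-1,-0.68,-0.35],"turn": [0,0,0],"fingers": -0.31}
  ]
}}

```text
time_s: 13.45
tool_pos: [360.4, -104.6, 391.7]
ee_rot: [0.959, 0.159, 0.228, -0.049]
wrist_force: [-2.1, -1.3, 1.0]
finger_gap: 0.342
```

```bash
python3 -c "
from h import *
togo([455,-76,120]);print(st()[1].round(3))"
```

```text
t 13.45 tcp [ 360.4 -104.6  391.7] tip [439.1 -73.6 225.9] xang 18.5 tilt 27.0 gap 31.8 F [-2.1 -1.3  1. ] q [-0.62 -0.74  2.25  0.4   1.38  0.6 ]
dp rows [-1.18  0.32  3.35]
t 13.45 tcp [ 360.4 -104.6  391.7] tip [439.1 -73.6 225.9] xang 18.5 tilt 27.0 gap 31.8 F [-2.1 -1.3  1. ] q [-0.62 -0.74  2.25  0.4   1.38  0.6 ]
[[ 0.845  0.327  0.423]
 [ 0.282 -0.945  0.166]
 [ 0.454 -0.021 -0.891]]
```

Emit:
{"op": "send_rows", "data": {
  "moves": [
    {"dp": [-0.1,0.1,0.95],"turn": [0,0,0],"fingers": -0.31},
    {"dp": [-0.3,0.1,0.95],"turn": [0,0,0],"fingers": -0.31},
    {"dp": [-0.3,0,0.95],"turn": [0,0,0],"fingers": -0.31},
    {"dp": [-0.45,0,0.9],"turn": [0,0,0],"fingers": -0.31}
  ]
}}

```text
time_s: 13.78
tool_pos: [379.0, -100.5, 292.1]
ee_rot: [0.955, 0.163, 0.247, -0.032]
wrist_force: [-0.3, -0.7, 0.2]
finger_gap: 0.347
```

```bash
python3 -c "
from h import *
togo([465,-73,10]);print(st()[1].round(3))"
```

```text
t 13.7833 tcp [ 379.  -100.5  292.1] tip [464.8 -74.2 129.2] xang 19.8 tilt 28.9 gap 32.3 F [-0.3 -0.7  0.2] q [-0.58 -0.65  2.38  0.43  1.1   0.52]
dp rows [-1.9  -0.12  3.49]
t 13.7833 tcp [ 379.  -100.5  292.1] tip [464.8 -74.2 129.2] xang 19.8 tilt 28.9 gap 32.3 F [-0.3 -0.7  0.2] q [-0.58 -0.65  2.38  0.43  1.1   0.52]
[[ 0.825  0.327  0.461]
 [ 0.296 -0.945  0.141]
 [ 0.482  0.02  -0.876]]
```

```bash
cat > k.py <<'E'
import numpy as np
from scipy.optimize import least_squares,brentq
# tcp, tip, q1,q2,q3
D=[([149.4,581,404.5],[149.4,580.9,218.4],1.23,.13,1.49),([540.7,-83.9,464.6],[542.8,-83.6,278.5],-.25,-.04,1.55),
([686.5,-345.8,455.3],[660.8,-257.8,293.4],-.61,.87,.48),([664.4,-327.7,283.3],[634.4,-245.3,119.1],-.6,.8,.89),([666.4,-322.1,173],[635.3,-240.9,8.5],-.59,.9,.94),
([632.5,-209.7,174.7],[602.8,-129.1,9.5],-.49,.68,1.27),([624.8,-192,174.8],[594.6,-111.2,9.9],-.47,.64,1.32),([621.8,-178.2,427.3],[681.9,-116.8,262.2],-.49,.16,1.46),
([620.3,-174.7,427],[699.8,-144.5,261.5],-.45,.07,1.55),([360.4,-104.6,391.7],[439.1,-73.6,225.9],-.62,-.74,2.25),([379,-100.5,292.1],[464.8,-74.2,129.2],-.58,-.65,2.38)]
def W(tcp,tip,d):
    tcp=np.array(tcp);z=(np.array(tip)-tcp)/186.1;return tcp-d*z
def pred(p,q2,q3):
    a,h,L1,L2,c,d=p;return a+L1*np.sin(q2)+L2*np.sin(q2+q3+c),h+L1*np.cos(q2)+L2*np.cos(q2+q3+c)
def res(p):
    o=[]
    for t,i,q1,q2,q3 in D:
        w=W(t,i,p[5]);r,z=pred(p,q2,q3);o+=[np.hypot(w[0],w[1])-r,w[2]-z]
    return o
s=least_squares(res,[0,300,400,400,0,100]);p=s.x
if __name__=='__main__':
    print(p.round(3),np.round(s.fun,1))
    def ik(tip,xang,th):
        a=np.radians(xang);t=np.radians(th);z=np.array([np.cos(a)*np.sin(t),np.sin(a)*np.sin(t),-np.cos(t)])
        tcp=np.array(tip)-186.1*z;w=W(tcp,tip,p[5]);r=np.hypot(w[0],w[1])
        x=least_squares(lambda q:np.array(pred(p,*q))-[r,w[2]],[-.5,2.3]);return tcp.round(),x.x.round(2),x.cost
    for tip,xa,th in(([465,-73,10],20,28),([465,-73,10],30,28),([465,-73,10],20,20),([475,-70,10],20,28),([470,-83,10],30,28),([475,-95,10],40,28)):print(tip,xa,th,ik(tip,xa,th))
E
python3 k.py
```

```text
[-1.14400e+00  3.16859e+02  3.64290e+02  5.60612e+02  1.07000e-01
  1.86779e+02] [ 0.1  0.3  0.8 -3.7 -0.1  2.2  0.2  3.   0.3  0.6 -0.4  2.2  0.3 -2.
 -0.2  3.6 -0.1 -0.1 -0.8 -2.  -0.1 -3.9]
[465, -73, 10] 20 28 (array([ 383., -103.,  174.]), array([-0.37,  2.44]), np.float64(1.6155871338926322e-27))
[465, -73, 10] 30 28 (array([ 389., -117.,  174.]), array([-0.28,  2.37]), np.float64(4.0389678347315804e-26))
[465, -73, 10] 20 20 (array([405., -95., 185.]), array([-0.29,  2.33]), np.float64(2.2474271060867017e-22))
[475, -70, 10] 20 28 (array([ 393., -100.,  174.]), array([-0.34,  2.41]), np.float64(1.6155871338926322e-27))
[470, -83, 10] 30 28 (array([ 394., -127.,  174.]), array([-0.25,  2.35]), np.float64(1.454028420503369e-26))
[475, -95, 10] 40 28 (array([ 408., -151.,  174.]), array([-0.13,  2.24]), np.float64(6.462348535570529e-27))
```

Emit:
{"op": "send_rows", "data": {
  "moves": [
    {"dp": [-0.4,0,0.9],"turn": [0,0,0],"fingers": -0.31},
    {"dp": [-0.45,0,0.9],"turn": [0,0,0],"fingers": -0.31},
    {"dp": [-0.45,0,0.8],"turn": [0,0,0],"fingers": -0.31}
  ]
}}

```text
time_s: 14.03
tool_pos: [382.5, -99.7, 202.9]
ee_rot: [0.954, 0.165, 0.25, -0.029]
wrist_force: [-0.4, 0.0, 0.3]
finger_gap: 0.344
```

```bash
python3 -c "
from h import *
togo([465,-73,10]);print(st()[1].round(3))"
```

```text
t 14.0333 tcp [382.5 -99.7 202.9] tip [469.4 -74.   40.4] xang 20.0 tilt 29.1 gap 32.0 F [-0.4  0.   0.3] q [-0.57 -0.47  2.45  0.5   0.88  0.39]
dp rows [-0.6  -0.11  0.82]
t 14.0333 tcp [382.5 -99.7 202.9] tip [469.4 -74.   40.4] xang 20.0 tilt 29.1 gap 32.0 F [-0.4  0.   0.3] q [-0.57 -0.47  2.45  0.5   0.88  0.39]
[[ 0.821  0.329  0.467]
 [ 0.299 -0.944  0.138]
 [ 0.486  0.026 -0.874]]
```

Emit:
{"op": "send_rows", "data": {
  "moves": [
    {"dp": [-0.3,-0.05,0.5],"turn": [0.4,0,0],"fingers": -0.31},
    {"dp": [-0.25,0,0.4],"turn": [0,0,0],"fingers": -0.31}
  ]
}}

```text
time_s: 14.2
tool_pos: [378.9, -97.1, 166.8]
ee_rot: [0.953, 0.169, 0.246, -0.044]
wrist_force: [-5.6, -1.7, 17.4]
finger_gap: 0.343
```

```bash
python3 -c "
from h import *
rel([519.5,-53.5],20)
w=grab('wrist');cv2.imwrite('pics/c8.png',np.clip(w['image'][:,:,::-1]*1.5,0,255).astype(np.uint8))"
```

```text
t 14.2 tcp [378.9 -97.1 166.8] tip [463.5 -66.    3.9] xang 20.0 tilt 28.9 gap 31.9 F [-5.6 -1.7 17.4] q [-0.58 -0.38  2.46  0.56  0.82  0.3 ]
long -56.9 lat -7.4 tz 3.9 roll -0.001 ydir [ 0.343 -0.939]
```

View pics/c8.png

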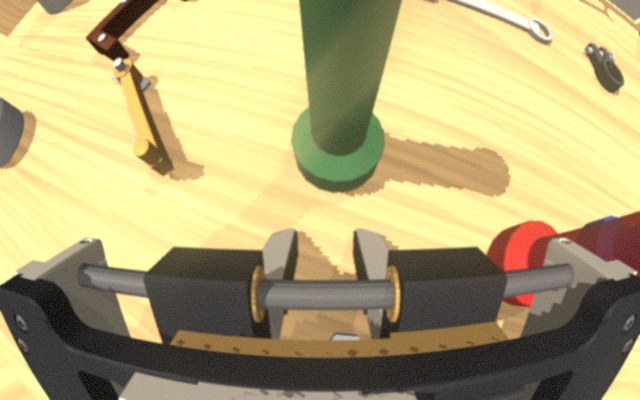

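Emit:
{"op": "send_rows", "data": {
  "moves": [
    {"dp": [0.12,0.25,-0.25],"turn": [0,0,0],"fingers": -0.31},
    {"dp": [0.3,0,0.15],"turn": [0,0,0],"fingers": -0.31},
    {"dp": [0.3,0,0.15],"turn": [0,0,0],"fingers": -0.31}
  ]
}}

```text
time_s: 14.5
tool_pos: [399.1, -96.8, 174.4]
ee_rot: [0.954, 0.168, 0.246, -0.045]
wrist_force: [-0.4, 0.5, -0.6]
finger_gap: 0.343
```

```bash
python3 -c "
from h import *
rel([519.5,-53.5],20)"
```

```text
t 14.5 tcp [399.1 -96.8 174.4] tip [483.5 -65.4  11.6] xang 19.9 tilt 28.9 gap 31.9 F [-0.4  0.5 -0.6] q [-0.54 -0.32  2.41  0.55  0.81  0.34]
long -37.9 lat -1.1 tz 11.6 roll -0.004 ydir [ 0.343 -0.939]
```

Well aligned. Push.

Emit:
{"op": "send_rows", "data": {
  "moves": [
    {"dp": [0.3,0,0.18],"turn": [0,0,0],"fingers": -0.31},
    {"dp": [0.3,0,0.18],"turn": [0,0,0],"fingers": -0.31},
    {"dp": [0.3,0,0.17],"turn": [0,0,0],"fingers": -0.31},
    {"dp": [0.3,0,0.16],"turn": [0,0,0],"fingers": -0.31},
    {"dp": [0.3,0,0.16],"turn": [0,0,0],"fingers": -0.31}
  ]
}}

```text
time_s: 14.92
tool_pos: [449.5, -78.5, 176.4]
ee_rot: [0.953, 0.169, 0.246, -0.044]
wrist_force: [-2.3, -0.8, -1.1]
finger_gap: 0.343
```

```bash
python3 -c "
from h import *
rel([519.5,-53.5],20)
def foot(f,wr):
    hsv=cv2.cvtColor(f['image'],cv2.COLOR_RGB2HSV);m=cv2.inRange(hsv,(45,70,20),(88,255,255));m=cv2.morphologyEx(m,cv2.MORPH_OPEN,np.ones((3,3)))
    k,L,S,C=cv2.connectedComponentsWithStats(m);i=1+np.argmax(S[1:,4]);return S[i]
print(foot(grab('wrist'),1),foot(grab('side'),0))"
```

```text
t 14.9167 tcp [449.5 -78.5 176.4] tip [534.  -47.2  13.6] xang 20.1 tilt 28.9 gap 31.9 F [-2.3 -0.8 -1.1] q [-0.43 -0.18  2.29  0.54  0.73  0.44]
long 15.7 lat -1.0 tz 13.6 roll -0.002 ydir [ 0.344 -0.939]
[ 241    0  125   77 5820] [333 149  16  48 455]
```

Emit:
{"op": "send_rows", "data": {
  "moves": [
    {"dp": [0.25,0,0.22],"turn": [0,0,0],"fingers": -0.31},
    {"dp": [0.28,0,0.2],"turn": [0,0,0],"fingers": -0.31},
    {"dp": [0.28,0,0.18],"turn": [0,0,0],"fingers": -0.31},
    {"dp": [0.2,0,0.12],"turn": [0,0,0],"fingers": -0.31},
    {"dp": [0,0,0],"turn": [0,0,0],"fingers": -0.31}
  ]
}}

```text
time_s: 15.43
tool_pos: [485.1, -65.8, 174.5]
ee_rot: [0.953, 0.171, 0.247, -0.044]
wrist_force: [-0.2, -0.7, -0.4]
finger_gap: 0.346
```

```bash
python3 -c "
from h import *
rel([519.5,-53.5],20)
b=grab('side');w=grab('wrist')
B=cv2.resize(b['image'][130:270,250:410],(400,350),interpolation=cv2.INTER_CUBIC)
im=np.zeros((400,800,3),np.uint8);im[:350,:400]=B
im[:400,400:]=w['image'][:,130:530]
cv2.imwrite('pics/c9.png',np.clip(im[:,:,::-1]*1.6,0,255).astype(np.uint8))"
```

```text
t 15.4333 tcp [485.1 -65.8 174.5] tip [569.8 -34.6  11.8] xang 20.3 tilt 29.0 gap 32.1 F [-0.2 -0.7 -0.4] q [-0.37 -0.08  2.21  0.53  0.69  0.49]
long 53.8 lat -0.6 tz 11.8 roll 0.001 ydir [ 0.347 -0.938]
```

View pics/c9.png

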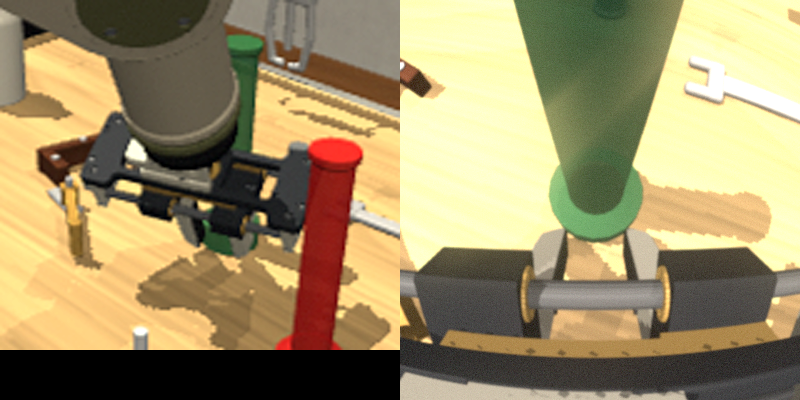

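Emit:
{"op": "send_rows", "data": {
  "moves": [
    {"dp": [-0.9,0,-0.5],"turn": [0,0,0],"fingers": -0.31},
    {"dp": [0.48,0,-0.88],"turn": [0,0,0],"fingers": -0.31},
    {"dp": [0.48,0,-0.88],"turn": [0,0,0],"fingers": -0.31},
    {"dp": [0.48,0,-0.88],"turn": [0,0,0],"fingers": -0.31},
    {"dp": [0.48,0,-0.88],"turn": [0,0,0],"fingers": -0.31},
    {"dp": [0.48,0,-0.88],"turn": [0,0,0],"fingers": -0.31},
    {"dp": [0.48,0,-0.88],"turn": [0,0,0],"fingers": -0.31},
    {"dp": [0.48,0,-0.88],"turn": [0,0,0],"fingers": -0.31}
  ]
}}

```text
time_s: 16.2
tool_pos: [444.9, -76.1, 377.9]
ee_rot: [0.956, 0.168, 0.234, -0.051]
wrist_force: [0.9, -0.1, -0.5]
finger_gap: 0.346
```

Emit:
{"op": "send_rows", "data": {
  "moves": [
    {"dp": [0.3,0,-0.6],"turn": [0.48,0,-0.87],"fingers": -0.31},
    {"dp": [0,0,0],"turn": [0.48,0,-0.87],"fingers": -0.31},
    {"dp": [0,0,0],"turn": [0.48,0,-0.87],"fingers": -0.31},
    {"dp": [0,0,0],"turn": [0.48,0,-0.87],"fingers": -0.31},
    {"dp": [0,0,0],"turn": [0.48,0,-0.87],"fingers": -0.31},
    {"dp": [0,0,0],"turn": [0.48,0,-0.87],"fingers": -0.31},
    {"dp": [0,0,0],"turn": [0.48,0,-0.87],"fingers": -0.31},
    {"dp": [0,0,0],"turn": [0.48,0,-0.87],"fingers": -0.31}
  ]
}}

```text
time_s: 16.87
tool_pos: [443.1, -77.5, 412.6]
ee_rot: [0.865, 0.434, 0.223, -0.113]
wrist_force: [-0.9, 0.1, -0.5]
finger_gap: 0.344
```

Emit:
{"op": "send_rows", "data": {
  "moves": [
    {"dp": [0,0,0],"turn": [0.48,0,-0.87],"fingers": -0.31},
    {"dp": [0,0,0],"turn": [0.48,0,-0.87],"fingers": -0.31},
    {"dp": [0,0,0],"turn": [0.48,0,-0.87],"fingers": -0.31},
    {"dp": [0,0,0],"turn": [0.48,0,-0.87],"fingers": -0.31},
    {"dp": [0,0,0],"turn": [0.48,0,-0.87],"fingers": -0.31},
    {"dp": [0,0,0],"turn": [0.48,0,-0.87],"fingers": -0.31},
    {"dp": [0,0,0],"turn": [0.48,0,-0.87],"fingers": -0.31},
    {"dp": [0,0,0],"turn": [0.48,0,-0.87],"fingers": -0.31}
  ]
}}

```text
time_s: 17.53
tool_pos: [439.9, -78.6, 412.6]
ee_rot: [0.704, 0.664, 0.183, -0.172]
wrist_force: [-0.1, 0.1, -0.1]
finger_gap: 0.347
```

```bash
python3 -c "
from h import *
togo([606,-82,220]);print(st()[1].round(3))
f=grab('scene');hsv=cv2.cvtColor(f['image'],cv2.COLOR_RGB2HSV);m=cv2.inRange(hsv,(45,70,20),(88,255,255));m=cv2.morphologyEx(m,cv2.MORPH_OPEN,np.ones((3,3)))
k,L,S,C=cv2.connectedComponentsWithStats(m);print(S[1:]);print(proj(f,[596,-25,0]),proj(f,[596,-25,197]))"
```

```text
t 17.5333 tcp [439.9 -78.6 412.6] tip [445.3  11.8 250. ] xang 86.7 tilt 29.1 gap 32.2 F [-0.1  0.1 -0.1] q [-0.49 -0.23  1.87  0.46  1.71 -0.41]
dp rows [-2.95  5.53 -0.49]
t 17.5333 tcp [439.9 -78.6 412.6] tip [445.3  11.8 250. ] xang 86.7 tilt 29.1 gap 32.2 F [-0.1  0.1 -0.1] q [-0.49 -0.23  1.87  0.46  1.71 -0.41]
[[ 0.05   0.998  0.029]
 [ 0.872 -0.058  0.486]
 [ 0.487  0.001 -0.874]]
[[306 169  17  13 178]
 [304 224  23  15 184]]
[314.88991134 235.52981857] [313.6232104  174.67785386]
```

Emit:
{"op": "send_rows", "data": {
  "moves": [
    {"dp": [0,0,0],"turn": [0.48,0,-0.87],"fingers": -0.31},
    {"dp": [0,0,0],"turn": [0.48,0,-0.87],"fingers": -0.31},
    {"dp": [0,0,0],"turn": [0.48,0,-0.87],"fingers": -0.31}
  ]
}}

```text
time_s: 17.83
tool_pos: [439.0, -78.9, 412.5]
ee_rot: [0.629, 0.736, 0.164, -0.19]
wrist_force: [-0.2, 0.3, -0.1]
finger_gap: 0.346
```

```bash
python3 -c "
from h import *
togo([606,-85,220]);print(st()[1].round(3))"
```

```text
t 17.8333 tcp [439.  -78.9 412.5] tip [425.3  10.6 250. ] xang 99.0 tilt 29.1 gap 32.2 F [-0.2  0.3 -0.1] q [-0.47 -0.18  1.82  0.42  1.79 -0.59]
dp rows [-4.06  5.45 -1.1 ]
t 17.8333 tcp [439.  -78.9 412.5] tip [425.3  10.6 250. ] xang 99.0 tilt 29.1 gap 32.2 F [-0.2  0.3 -0.1] q [-0.47 -0.18  1.82  0.42  1.79 -0.59]
[[-0.137  0.988 -0.073]
 [ 0.863  0.155  0.481]
 [ 0.487  0.003 -0.873]]
```

Emit:
{"op": "send_rows", "data": {
  "moves": [
    {"dp": [-0.9,0.9,-0.3],"turn": [0,0,0],"fingers": -0.31},
    {"dp": [-0.9,0.9,-0.3],"turn": [0,0,0],"fingers": -0.31},
    {"dp": [-0.7,0.9,-0.2],"turn": [0,0,0],"fingers": -0.31},
    {"dp": [-0.6,0.9,-0.1],"turn": [0,0,0],"fingers": -0.31},
    {"dp": [-0.5,0.9,0],"turn": [0,0,0],"fingers": -0.31},
    {"dp": [-0.4,0.8,0],"turn": [0,0,0],"fingers": -0.31}
  ]
}}

```text
time_s: 18.33
tool_pos: [616.5, -173.4, 378.8]
ee_rot: [0.63, 0.735, 0.165, -0.188]
wrist_force: [0.3, -0.9, 0.5]
finger_gap: 0.345
```

```bash
python3 -c "
from h import *
togo([606,-85,60]);print(st()[1].round(3))"
```

```text
t 18.3333 tcp [ 616.5 -173.4  378.8] tip [603.9 -84.  216. ] xang 98.8 tilt 29.0 gap 32.1 F [ 0.3 -0.9  0.5] q [-0.47  0.38  1.29  0.42  1.77 -0.61]
dp rows [-2.56  0.04  4.53]
t 18.3333 tcp [ 616.5 -173.4  378.8] tip [603.9 -84.  216. ] xang 98.8 tilt 29.0 gap 32.1 F [ 0.3 -0.9  0.5] q [-0.47  0.38  1.29  0.42  1.77 -0.61]
[[-0.134  0.989 -0.068]
 [ 0.864  0.15   0.48 ]
 [ 0.485  0.006 -0.875]]
```

Emit:
{"op": "send_rows", "data": {
  "moves": [
    {"dp": [-0.5,0,0.9],"turn": [0,0,0],"fingers": -0.31},
    {"dp": [-0.5,0,0.9],"turn": [0,0,0],"fingers": -0.31},
    {"dp": [-0.5,0,0.9],"turn": [0,0,0],"fingers": -0.31},
    {"dp": [-0.5,0,0.9],"turn": [0,0,0],"fingers": -0.31},
    {"dp": [-0.5,0,0.9],"turn": [0,0,0],"fingers": -0.31}
  ]
}}

```text
time_s: 18.75
tool_pos: [625.0, -177.9, 226.2]
ee_rot: [0.634, 0.733, 0.169, -0.179]
wrist_force: [0.6, -0.2, -0.5]
finger_gap: 0.347
```

```bash
python3 -c "
from h import *
togo([605,-83,11]);rel([596,-25],99)"
```

```text
t 18.75 tcp [ 625.  -177.9  226.2] tip [616.  -89.6  62.7] xang 98.7 tilt 28.5 gap 32.3 F [ 0.6 -0.2 -0.5] q [-0.48  0.53  1.38  0.41  1.52 -0.7 ]
dp rows [-0.58 -0.37  1.64]
t 18.75 tcp [ 625.  -177.9  226.2] tip [616.  -89.6  62.7] xang 98.7 tilt 28.5 gap 32.3 F [ 0.6 -0.2 -0.5] q [-0.48  0.53  1.38  0.41  1.52 -0.7 ]
long -66.9 lat 9.6 tz 62.7 roll 0.021 ydir [0.99  0.139]
```

Emit:
{"op": "send_rows", "data": {
  "moves": [
    {"dp": [-0.3,-0.2,0.75],"turn": [0.3,0,0],"fingers": -0.31},
    {"dp": [-0.3,-0.15,0.75],"turn": [0,0,0],"fingers": -0.31}
  ]
}}

```text
time_s: 18.92
tool_pos: [613.1, -174.0, 174.0]
ee_rot: [0.633, 0.734, 0.16, -0.187]
wrist_force: [1.1, -0.1, 0.6]
finger_gap: 0.345
```

```bash
python3 -c "
from h import *
rel([596,-25],99)"
```

```text
t 18.9167 tcp [ 613.1 -174.   174. ] tip [599.9 -86.2  10.4] xang 98.4 tilt 28.5 gap 32.1 F [ 1.1 -0.1  0.6] q [-0.47  0.57  1.43  0.4   1.46 -0.73]
long -61.0 lat -5.8 tz 10.4 roll -0.001 ydir [0.989 0.147]
```

Emit:
{"op": "send_rows", "data": {
  "moves": [
    {"dp": [0.4,0.2,0.22],"turn": [0,0,0],"fingers": -0.31},
    {"dp": [0.3,0,0.16],"turn": [0,0,0],"fingers": -0.31},
    {"dp": [0.3,0,0.16],"turn": [0,0,0],"fingers": -0.31},
    {"dp": [0.3,0,0.16],"turn": [0,0,0],"fingers": -0.31},
    {"dp": [0.3,0,0.16],"turn": [0,0,0],"fingers": -0.31},
    {"dp": [0.3,0,0.16],"turn": [0,0,0],"fingers": -0.31}
  ]
}}

```text
time_s: 19.42
tool_pos: [605.8, -106.9, 170.7]
ee_rot: [0.636, 0.731, 0.158, -0.189]
wrist_force: [0.2, -2.5, -1.0]
finger_gap: 0.345
```

```bash
cat >> h.py <<'E'
def bay(fwd=28.3):
    p,R,t=st();h=R[:2,2]/np.linalg.norm(R[:2,2]);x=R[:2,0]/np.linalg.norm(R[:2,0]);j=t[:2]+fwd*x
    d=j-[593,153.5];print('tz',t[2].round(1),'roll',R[2,1].round(3),'jar if cradled',j.round(1),'bay x,y',(d@[.244,.97]).round(1),(d@[-.97,.244]).round(1))
E
python3 -c "
from h import *
bay()
f=grab('scene');hsv=cv2.cvtColor(f['image'],cv2.COLOR_RGB2HSV);m=cv2.inRange(hsv,(45,70,20),(88,255,255));m=cv2.morphologyEx(m,cv2.MORPH_OPEN,np.ones((3,3)))
k,L,S,C=cv2.connectedComponentsWithStats(m);print(S[1:])"
```

```text
t 19.4167 tcp [ 605.8 -106.9  170.7] tip [591.9 -19.2   7.1] xang 97.8 tilt 28.5 gap 32.1 F [ 0.2 -2.5 -1. ] q [-0.39  0.51  1.52  0.43  1.4  -0.66]
tz 7.1 roll -0.009 jar if cradled [588.1   8.8] bay x,y -141.5 -30.5
[[313 158  16  12 166]]
```

Emit:
{"op": "send_rows", "data": {
  "moves": [
    {"dp": [0.3,0,0.12],"turn": [0.1,0,0],"fingers": -0.31},
    {"dp": [0.3,0,0.13],"turn": [0,0,0],"fingers": -0.31},
    {"dp": [0.3,0,0.14],"turn": [0,0,0],"fingers": -0.31},
    {"dp": [0.3,0,0.15],"turn": [0,0,0],"fingers": -0.31},
    {"dp": [0.3,-0.1,0.15],"turn": [-0.24,0,0.44],"fingers": -0.31},
    {"dp": [0.3,-0.2,0.15],"turn": [-0.4,0,0.7],"fingers": -0.31}
  ]
}}

```text
time_s: 19.97
tool_pos: [588.7, -42.0, 176.6]
ee_rot: [0.668, 0.703, 0.164, -0.182]
wrist_force: [-0.5, -2.2, -0.9]
finger_gap: 0.343
```

```bash
cat >> h.py <<'E'
def lip():
    f=grab('scene');hsv=cv2.cvtColor(f['image'],cv2.COLOR_RGB2HSV);m=cv2.inRange(hsv,(45,70,20),(88,255,255));m=cv2.morphologyEx(m,cv2.MORPH_OPEN,np.ones((3,3)))
    k,L,S,C=cv2.connectedComponentsWithStats(m);x,y,w,h,a=S[1+np.argmin(S[1:,1])];j=onz(f,x+w/2-.5,y+6,197);d=j[:2]-[593,153.5]
    print(S[1:].tolist(),'lip->',j.round(1),'bay',(d@[.244,.97]).round(1),(d@[-.97,.244]).round(1))
E
python3 -c "
from h import *
bay();lip()"
```

```text
t 19.9667 tcp [588.7 -42.  176.6] tip [581.9  46.3  12.9] xang 92.7 tilt 28.4 gap 31.9 F [-0.5 -2.2 -0.9] q [-0.3   0.41  1.65  0.47  1.32 -0.53]
tz 12.9 roll -0.012 jar if cradled [580.5  74.5] bay x,y -79.6 -7.2
[[328, 137, 16, 12, 152], [331, 174, 4, 7, 23], [340, 199, 4, 6, 19]] lip-> [583.5  73.9 197. ] bay -79.6 -10.2
```

Emit:
{"op": "send_rows", "data": {
  "moves": [
    {"dp": [0.22,-0.27,0.18],"turn": [-0.4,0,0.88],"fingers": -0.31},
    {"dp": [0.22,-0.27,0.16],"turn": [-0.4,0,0.88],"fingers": -0.31},
    {"dp": [0.22,-0.27,0.14],"turn": [-0.45,0,0.88],"fingers": -0.31}
  ]
}}

```text
time_s: 20.27
tool_pos: [564.1, -14.7, 174.8]
ee_rot: [0.739, 0.628, 0.178, -0.166]
wrist_force: [-0.0, -3.2, 2.1]
finger_gap: 0.347
```

```bash
python3 -c "
from h import *
bay();lip()"
```

```text
t 20.2667 tcp [564.1 -14.7 174.8] tip [574.3  72.7  10.9] xang 80.4 tilt 28.2 gap 32.3 F [-0.  -3.2  2.1] q [-0.28  0.3   1.78  0.53  1.19 -0.35]
tz 10.9 roll -0.021 jar if cradled [579.  100.6] bay x,y -54.7 0.6
[[333, 130, 16, 12, 151]] lip-> [580.8  97.4 197. ] bay -57.3 -1.9
```

Emit:
{"op": "send_rows", "data": {
  "moves": [
    {"dp": [0.3,0.02,0.16],"turn": [0,0,0],"fingers": -0.31},
    {"dp": [0.3,0.02,0.16],"turn": [0,0,0],"fingers": -0.31},
    {"dp": [0.3,0.02,0.16],"turn": [0,0,0],"fingers": -0.31},
    {"dp": [0.3,0.02,0.16],"turn": [0,0,0],"fingers": -0.31}
  ]
}}

```text
time_s: 20.65
tool_pos: [571.9, 28.1, 174.8]
ee_rot: [0.738, 0.629, 0.178, -0.167]
wrist_force: [-0.3, -2.0, 0.1]
finger_gap: 0.348
```

```bash
python3 -c "
from h import *
bay();lip()"
```

```text
t 20.65 tcp [571.9  28.1 174.8] tip [581.7 115.5  10.8] xang 80.5 tilt 28.2 gap 32.4 F [-0.3 -2.   0.1] q [-0.2   0.31  1.78  0.54  1.16 -0.29]
tz 10.8 roll -0.023 jar if cradled [586.4 143.4] bay x,y -11.4 4.0
[[348, 121, 15, 10, 132]] lip-> [591.6 138.  197. ] bay -15.4 -2.4
```

Emit:
{"op": "send_rows", "data": {
  "moves": [
    {"dp": [0.17,0.02,0.09],"turn": [0,0,0],"fingers": -0.31},
    {"dp": [0.17,0.02,0.09],"turn": [0,0,0],"fingers": -0.31}
  ]
}}

```text
time_s: 20.87
tool_pos: [575.8, 42.2, 174.8]
ee_rot: [0.737, 0.63, 0.178, -0.167]
wrist_force: [-0.1, -1.5, -1.3]
finger_gap: 0.349
```

Emit:
{"op": "send_rows", "data": {
  "moves": [
    {"dp": [0.12,0.02,0.06],"turn": [0,0,0],"fingers": -0.31}
  ]
}}

```text
time_s: 20.95
tool_pos: [577.0, 45.0, 174.8]
ee_rot: [0.737, 0.631, 0.176, -0.166]
wrist_force: [-18.0, -41.4, 18.3]
finger_gap: 0.346
```

```bash
python3 -c "
from h import *
bay();lip()"
```

```text
t 20.95 tcp [577.   45.  174.8] tip [586.2 131.8  10.4] xang 80.8 tilt 28.0 gap 32.2 F [-18.  -41.4  18.3] q [-0.17  0.32  1.77  0.54  1.15 -0.26]
tz 10.4 roll -0.023 jar if cradled [590.7 159.8] bay x,y 5.5 3.7
[[353, 117, 15, 11, 133]] lip-> [593.9 154.8 197. ] bay 1.5 -0.5
```

Emit:
{"op": "send_rows", "data": {
  "moves": [
    {"dp": [-0.9,0,-0.48],"turn": [0,0,0],"fingers": -0.31},
    {"dp": [-0.9,0,-0.48],"turn": [0,0,0],"fingers": -0.31},
    {"dp": [-0.4,0,-0.9],"turn": [0,0,0],"fingers": -1},
    {"dp": [0,0,-0.9],"turn": [0.3,0,0],"fingers": -1},
    {"dp": [0,0,0],"turn": [0,0,0],"fingers": -1},
    {"dp": [0,0,0],"turn": [0,0,0],"fingers": -1}
  ]
}}

```text
time_s: 21.5
tool_pos: [563.5, -53.1, 217.5]
ee_rot: [0.734, 0.634, 0.168, -0.176]
wrist_force: [-0.5, 0.2, -0.4]
finger_gap: 0.107
```

```bash
cat >> h.py <<'E'
O=np.array([593,153.5]);EX=np.array([.244,.97]);EY=np.array([-.97,.244])
def w2(x,y): return O+x*EX+y*EY
def kp(q,rho=68,clear=0):
    p,R,t=st();u=np.array([-np.sin(q),-np.cos(q)]);n=np.array([np.cos(q),-np.sin(q)])
    tx=R[:2,0]/np.linalg.norm(R[:2,0]);ty=R[:2,1];nw=n[0]*EX+n[1]*EY
    h=17.5*abs(nw@ty)+7.5*abs(nw@tx)
    c=np.array([-44,56])+rho*u-(5+h+clear)*n;return w2(*c)
E
python3 -c "
from h import *
bay();lip()
c=kp(2.0,clear=15);print(c);togo([*c,60]);togo([*c,11])
f=grab('scene');cv2.imwrite('pics/c10.png',cv2.resize(np.clip(f['image'][80:230,260:420,::-1]*1.5,0,255).astype(np.uint8),None,fx=4,fy=4))"
```

```text
t 21.5 tcp [563.5 -53.1 217.5] tip [567.9  34.5  53.4] xang 80.9 tilt 28.1 gap 9.9 F [-0.5  0.2 -0.4] q [-0.34  0.27  1.73  0.49  1.32 -0.36]
tz 53.4 roll -0.045 jar if cradled [572.4  62.5] bay x,y -93.3 -2.2
[[352, 117, 16, 11, 134], [346, 173, 21, 13, 159]] lip-> [593.  154.2 197. ] bay 0.7 0.2
t 21.55 tcp [563.9 -53.  218. ] tip [568.4  34.6  53.8] xang 81.0 tilt 28.1 gap 6.3 F [0.1 0.  0.7] q [-0.34  0.27  1.73  0.49  1.32 -0.36]
[455.20227585  95.6203744 ]
t 21.55 tcp [563.9 -53.  218. ] tip [568.4  34.6  53.8] xang 81.0 tilt 28.1 gap 6.3 F [0.1 0.  0.7] q [-0.34  0.27  1.73  0.49  1.32 -0.36]
dp rows [ 1.35 -4.02  0.68]
t 21.55 tcp [563.9 -53.  218. ] tip [568.4  34.6  53.8] xang 81.0 tilt 28.1 gap 6.3 F [0.1 0.  0.7] q [-0.34  0.27  1.73  0.49  1.32 -0.36]
dp rows [ 0.58 -3.95  2.12]
```

View pics/c10.png

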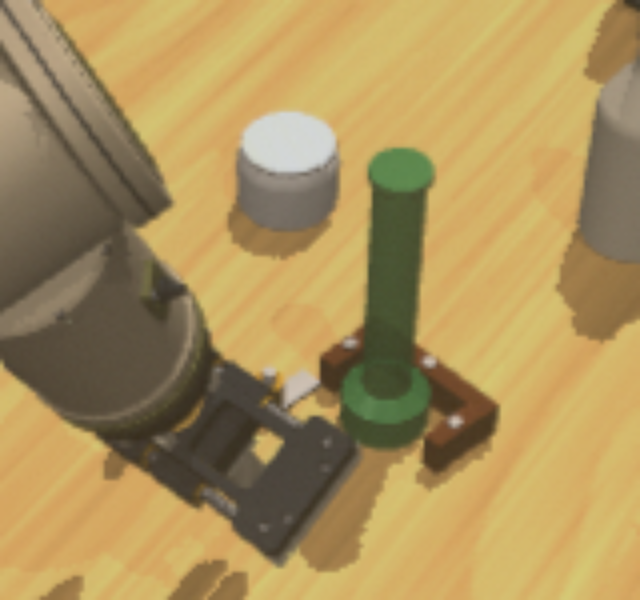

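Emit:
{"op": "send_rows", "data": {
  "moves": [
    {"dp": [0.2,-0.4,-0.7],"turn": [-0.7,0,0],"fingers": -1},
    {"dp": [0.35,-1,0.2],"turn": [0,0,0],"fingers": -1},
    {"dp": [0.35,-1,0.2],"turn": [0,0,0],"fingers": -1},
    {"dp": [0.35,-1,0.2],"turn": [0,0,0],"fingers": -1},
    {"dp": [0.35,-0.6,0.2],"turn": [0,0,0],"fingers": -1}
  ]
}}

```text
time_s: 22.02
tool_pos: [450.3, 13.4, 231.5]
ee_rot: [0.738, 0.629, 0.182, -0.161]
wrist_force: [0.4, -0.1, 0.5]
finger_gap: 0.005
```

```bash
python3 -c "
from h import *
c=kp(2.0,clear=15);togo([*c,60]);togo([*c,12]);bay()"
```

```text
t 22.0167 tcp [450.3  13.4 231.5] tip [462.8 100.2  67.4] xang 80.8 tilt 28.1 gap 0.4 F [ 0.4 -0.1  0.5] q [-0.29 -0.1   2.1   0.51  1.26 -0.32]
t 22.0167 tcp [450.3  13.4 231.5] tip [462.8 100.2  67.4] xang 80.8 tilt 28.1 gap 0.4 F [ 0.4 -0.1  0.5] q [-0.29 -0.1   2.1   0.51  1.26 -0.32]
dp rows [-0.28 -0.23  0.13]
t 22.0167 tcp [450.3  13.4 231.5] tip [462.8 100.2  67.4] xang 80.8 tilt 28.1 gap 0.4 F [ 0.4 -0.1  0.5] q [-0.29 -0.1   2.1   0.51  1.26 -0.32]
dp rows [-1.04 -0.22  1.54]
t 22.0167 tcp [450.3  13.4 231.5] tip [462.8 100.2  67.4] xang 80.8 tilt 28.1 gap 0.4 F [ 0.4 -0.1  0.5] q [-0.29 -0.1   2.1   0.51  1.26 -0.32]
tz 67.4 roll -0.008 jar if cradled [467.3 128.2] bay x,y -55.2 115.7
```

Emit:
{"op": "send_rows", "data": {
  "moves": [
    {"dp": [-0.5,-0.2,0.75],"turn": [0,0,0],"fingers": -1},
    {"dp": [-0.45,-0.1,0.7],"turn": [0,0,0],"fingers": -1}
  ]
}}

```text
time_s: 22.18
tool_pos: [439.0, 14.4, 181.7]
ee_rot: [0.736, 0.632, 0.184, -0.159]
wrist_force: [-0.0, -0.7, -1.4]
finger_gap: 0.007
```

```bash
python3 -c "
from h import *
bay()
p,R,t=st()
for q in(2,1.8,1.5,1.2,.9,.6,.3,0.1,0,-.05):
    c=kp.__wrapped__(q) if 0 else kp(q)
    d=c-t[:2];tx=R[:2,0]/np.linalg.norm(R[:2,0]);print('Q',q,'fwd',(d@tx).round(1),'right',(d@R[:2,1]).round(1))" | grep -v '^t '
```

```text
tz 17.7 roll -0.001 jar if cradled [456.3 129.3] bay x,y -56.8 126.7
Q 2 fwd -12.6 right 16.8
Q 1.8 fwd -22.5 right 27.1
Q 1.5 fwd -33.1 right 47.2
Q 1.2 fwd -37.6 right 67.1
Q 0.9 fwd -35.6 right 88.6
Q 0.6 fwd -26.1 right 109.7
Q 0.3 fwd -9.0 right 127.1
Q 0.1 fwd 5.8 right 135.2
Q 0 fwd 13.9 right 137.9
Q -0.05 fwd 18.1 right 138.9
```

Emit:
{"op": "send_rows", "data": {
  "moves": [
    {"dp": [-0.25,0.3,-0.07],"turn": [0,0,0],"fingers": -1},
    {"dp": [-0.25,0.3,-0.07],"turn": [0,0,0],"fingers": -1},
    {"dp": [-0.25,0.3,-0.07],"turn": [0,0,0],"fingers": -1},
    {"dp": [-0.16,0.33,-0.09],"turn": [0,0,0],"fingers": -1},
    {"dp": [-0.16,0.33,-0.09],"turn": [0,0,0],"fingers": -1}
  ]
}}

```text
time_s: 22.6
tool_pos: [472.6, -16.6, 166.6]
ee_rot: [0.733, 0.633, 0.181, -0.171]
wrist_force: [-12.0, 9.6, 20.5]
finger_gap: 0.004
```

```bash
cat >> h.py <<'E'
def kw(qs):
    import io,contextlib
    p,R,t=st();tx=R[:2,0]/np.linalg.norm(R[:2,0]);print('tz',t[2].round(1),'roll',R[2,1].round(3))
    for q in qs:
        with contextlib.redirect_stdout(io.StringIO()): c=kp(q)
        d=c-t[:2];print('Q',q,'fwd',(d@tx).round(1),'right',(d@R[:2,1]).round(1))
E
python3 -c "
from h import *
kw((1.5,1.2,.9,.6,.3,0))
f=grab('scene');h=cv2.cvtColor(f['image'],cv2.COLOR_RGB2HSV);b=cv2.inRange(h,(18,170,60),(32,255,255));k,L,S,C=cv2.connectedComponentsWithStats(b);print([(s.tolist(),onz(f,*c,20).round()) for s,c in zip(S[1:],C[1:]) if s[4]>15 and s[1]<230])"
```

```text
t 22.6 tcp [472.6 -16.6 166.6] tip [481.6  72.7   3.6] xang 81.3 tilt 28.8 gap 0.3 F [-12.    9.6  20.5] q [-0.34  0.11  2.03  0.53  1.18 -0.44]
tz 3.6 roll -0.021
Q 1.5 fwd -9.3 right 13.5
Q 1.2 fwd -13.8 right 33.3
Q 0.9 fwd -11.9 right 54.8
Q 0.6 fwd -2.4 right 76.0
Q 0.3 fwd 14.6 right 93.6
Q 0 fwd 37.4 right 104.7
[([513, 107, 21, 11, 59], array([840., 605.,  20.])), ([492, 142, 21, 8, 43], array([843., 453.,  20.])), ([322, 174, 8, 6, 20], array([527., 123.,  20.])), ([475, 181, 16, 6, 27], array([853., 307.,  20.])), ([443, 222, 22, 7, 43], array([844., 153.,  20.]))]
```

Emit:
{"op": "send_rows", "data": {
  "moves": [
    {"dp": [0,0.1,-0.3],"turn": [-0.2,0,0],"fingers": -1},
    {"dp": [-0.15,0.33,-0.08],"turn": [0,0,0],"fingers": -1},
    {"dp": [-0.12,0.33,-0.06],"turn": [0,0,0],"fingers": -1}
  ]
}}

```text
time_s: 22.9
tool_pos: [493.4, -30.8, 172.0]
ee_rot: [0.733, 0.633, 0.185, -0.168]
wrist_force: [-1.3, 0.1, -0.5]
finger_gap: 0.007
```

```bash
python3 -c "
from h import *
kw((1.5,1.2,.9,.6,.3,0))"
```

```text
t 22.9 tcp [493.4 -30.8 172. ] tip [504.2  58.6   9.2] xang 81.4 tilt 28.9 gap 0.7 F [-1.3  0.1 -0.5] q [-0.35  0.15  1.97  0.53  1.2  -0.45]
tz 9.2 roll -0.012
Q 1.5 fwd 1.3 right -10.8
Q 1.2 fwd -3.3 right 9.0
Q 0.9 fwd -1.4 right 30.5
Q 0.6 fwd 8.1 right 51.7
Q 0.3 fwd 25.1 right 69.2
Q 0 fwd 47.9 right 80.3
```

Emit:
{"op": "send_rows", "data": {
  "moves": [
    {"dp": [-0.07,0.34,-0.04],"turn": [0,0,0],"fingers": -1},
    {"dp": [-0.02,0.34,-0.01],"turn": [0,0,0],"fingers": -1},
    {"dp": [0,0.34,-0.01],"turn": [0,0,0],"fingers": -1},
    {"dp": [0.12,0.34,0.05],"turn": [0,0,0],"fingers": -1},
    {"dp": [0.14,0.34,0.06],"turn": [0,0,0],"fingers": -1}
  ]
}}

```text
time_s: 23.32
tool_pos: [544.1, -29.8, 169.2]
ee_rot: [0.732, 0.634, 0.183, -0.171]
wrist_force: [-2.2, -0.5, -0.6]
finger_gap: 0.002
```

```bash
python3 -c "
from h import *
kw((.9,.6,.3,0));lip()"
```

```text
t 23.3167 tcp [544.1 -29.8 169.2] tip [553.7  59.9   6.5] xang 81.5 tilt 29.0 gap 0.2 F [-2.2 -0.5 -0.6] q [-0.32  0.28  1.83  0.53  1.2  -0.41]
tz 6.5 roll -0.018
Q 0.9 fwd -10.1 right -18.3
Q 0.6 fwd -0.6 right 2.9
Q 0.3 fwd 16.3 right 20.6
Q 0 fwd 39.1 right 31.7
[[353, 117, 15, 11, 131], [346, 173, 21, 13, 158]] lip-> [593.9 154.8 197. ] bay 1.5 -0.5
```

Emit:
{"op": "send_rows", "data": {
  "moves": [
    {"dp": [0.29,0.32,0.06],"turn": [0,0,0],"fingers": -1},
    {"dp": [0.27,0.28,0.1],"turn": [0,0,0],"fingers": -1},
    {"dp": [0.25,0.15,0.11],"turn": [0,0,0],"fingers": -1},
    {"dp": [0.2,0.1,0.09],"turn": [0,0,0],"fingers": -1}
  ]
}}

```text
time_s: 23.7
tool_pos: [574.8, 1.0, 172.3]
ee_rot: [0.732, 0.634, 0.182, -0.171]
wrist_force: [-1.3, -0.5, -0.8]
finger_gap: 0.005
```

```bash
python3 -c "
from h import *
kw((.3,.1,0,-.05));lip()"
```

```text
t 23.7 tcp [574.8   1.  172.3] tip [583.9  90.7   9.5] xang 81.5 tilt 29.0 gap 0.4 F [-1.3 -0.5 -0.8] q [-0.25  0.33  1.76  0.54  1.19 -0.35]
tz 9.5 roll -0.02
Q 0.3 fwd -18.6 right -5.2
Q 0.1 fwd -3.9 right 3.1
Q 0 fwd 4.2 right 6.0
Q -0.05 fwd 8.4 right 7.0
[[353, 117, 15, 11, 131], [346, 173, 21, 12, 139]] lip-> [593.9 154.8 197. ] bay 1.5 -0.5
```

Nearly shut; press gently on until the stop is felt.

Emit:
{"op": "send_rows", "data": {
  "moves": [
    {"dp": [0.12,0.03,0.06],"turn": [0,0,0],"fingers": -1}
  ]
}}

```text
time_s: 23.83
tool_pos: [576.6, 6.2, 172.6]
ee_rot: [0.731, 0.634, 0.182, -0.171]
wrist_force: [-0.3, -1.3, -1.1]
finger_gap: 0.004
```

Emit:
{"op": "send_rows", "data": {
  "moves": [
    {"dp": [0.1,0.02,0.05],"turn": [0,0,0],"fingers": -1}
  ]
}}

```text
time_s: 23.92
tool_pos: [577.6, 9.0, 172.7]
ee_rot: [0.731, 0.635, 0.181, -0.17]
wrist_force: [-10.3, -23.4, 8.2]
finger_gap: 0.003
```

```bash
python3 -c "
from h import *
kw((0,-.05));lip()"
```

```text
t 23.9167 tcp [577.6   9.  172.7] tip [586.7  98.3   9.7] xang 81.6 tilt 28.8 gap 0.3 F [-10.3 -23.4   8.2] q [-0.23  0.33  1.75  0.54  1.18 -0.33]
tz 9.7 roll -0.019
Q 0 fwd -3.8 right 4.3
Q -0.05 fwd 0.4 right 5.3
[[353, 117, 15, 11, 131], [348, 172, 3, 3, 9], [355, 174, 12, 9, 62]] lip-> [593.9 154.8 197. ] bay 1.5 -0.5
```

Emit:
{"op": "send_rows", "data": {
  "moves": [
    {"dp": [0,0,0],"turn": [0,0,0],"fingers": -1},
    {"dp": [-0.5,0,-0.27],"turn": [0,0,0],"fingers": -1},
    {"dp": [-0.9,0,-0.5],"turn": [0,0,0],"fingers": -1},
    {"dp": [-0.9,0,-0.5],"turn": [0,0,0],"fingers": -1},
    {"dp": [-0.4,0,-0.9],"turn": [0,0,0],"fingers": -1},
    {"dp": [-0.4,0,-0.9],"turn": [0,0,0],"fingers": -1},
    {"dp": [-0.4,0,-0.9],"turn": [0,0,0],"fingers": -1},
    {"dp": [-0.4,0,-0.9],"turn": [0,0,0],"fingers": -1}
  ]
}}

```text
time_s: 24.63
tool_pos: [551.3, -163.2, 242.6]
ee_rot: [0.73, 0.636, 0.179, -0.175]
wrist_force: [0.9, 0.6, -0.8]
finger_gap: 0.008
```

Emit:
{"op": "send_rows", "data": {
  "moves": [
    {"dp": [-0.4,0,-0.9],"turn": [0,0,0],"fingers": -1},
    {"dp": [-0.4,0,-0.9],"turn": [0,0,0],"fingers": -1},
    {"dp": [-0.4,0,-0.9],"turn": [0,0,0],"fingers": -1},
    {"dp": [0,0,0],"turn": [0,0,0],"fingers": -1},
    {"dp": [0,0,0],"turn": [0,0,0],"fingers": -1}
  ]
}}

```text
time_s: 25.05
tool_pos: [542.2, -241.0, 303.8]
ee_rot: [0.731, 0.635, 0.181, -0.171]
wrist_force: [-0.6, 1.1, -0.8]
finger_gap: 0.004
```

```bash
python3 -c "
from h import *
st();lip()
for n in('scene','side'):
    f=grab(n);h=cv2.cvtColor(f['image'],cv2.COLOR_RGB2HSV);b=cv2.inRange(h,(18,150,50),(32,255,255))
    P=[proj(f,[*w2(-44,y),24]) for y in(56,-36,-42)];T=proj(f,[*w2(-44,-36),40]);print(n,np.round(P,0).tolist(),'pin top',T.round())
    lo=np.min(P+[T],0).astype(int)-12;hi=np.max(P+[T],0).astype(int)+12
    c=b[lo[1]:hi[1],lo[0]:hi[0]];ys,xs=np.where(c);k,L,S,C=cv2.connectedComponentsWithStats(c);print(lo,hi,[(s+[lo[0],lo[1],0,0,0]).tolist() for s in S[1:] if s[4]>8])
    ys,xs=np.where(c>0);v=[onz(f,x+lo[0],y+lo[1],24)[:2]-O for x,y in zip(xs,ys)];v=np.array(v);bx,by=v@EX,v@EY
    k=(abs(bx+44)<20)&(by<70)&(by>-50)&(np.abs(by-10)<40);print(k.sum(),'bay x vs y slope',np.polyfit(by[k],bx[k],1) if k.sum()>5 else '')"
```

```text
t 25.05 tcp [ 542.2 -241.   303.8] tip [ 551.  -151.8  140.7] xang 81.6 tilt 28.8 gap 0.4 F [-0.6  1.1 -0.8] q [-0.64  0.29  1.53  0.43  1.59 -0.55]
[[353, 117, 15, 11, 131], [346, 173, 21, 13, 154]] lip-> [593.9 154.8 197. ] bay 1.5 -0.5
scene [[326.0, 175.0], [353.0, 196.0], [355.0, 198.0]] pin top [353. 192.]
[313 163] [366 209] [[323, 173, 34, 30, 304]]
229 bay x vs y slope [ -0.05384303 -46.50568079]
side [[277.0, 204.0], [310.0, 195.0], [312.0, 194.0]] pin top [310. 189.]
[265 177] [323 215] [[274, 190, 38, 23, 314]]
147 bay x vs y slope [ 5.51739804e-03 -5.24796241e+01]
```

Emit:
{"op": "send_rows", "data": {
  "moves": [
    {"dp": [0.48,0,-0.88],"turn": [0,0,0],"fingers": -1},
    {"dp": [0.48,0,-0.88],"turn": [0,0,0],"fingers": -1},
    {"dp": [0.48,0,-0.88],"turn": [0,0,0],"fingers": -1},
    {"dp": [0.48,0,-0.88],"turn": [0,0,0],"fingers": -1},
    {"dp": [0,0,0],"turn": [0,0,0],"fingers": -1},
    {"dp": [0,0,0],"turn": [0,0,0],"fingers": -1}
  ]
}}

```text
time_s: 25.7
tool_pos: [544.7, -231.8, 416.7]
ee_rot: [0.728, 0.636, 0.178, -0.182]
wrist_force: [0.8, 0.0, -0.3]
finger_gap: 0.006
```

```bash
python3 -c "
from h import *
st();lip()
f=grab('side');h=cv2.cvtColor(f['image'],cv2.COLOR_RGB2HSV)
for n,a,b in(('blue',105,125),('red',0,6)):
    m=cv2.inRange(h,(a,170,60),(b,255,255));k,L,S,C=cv2.connectedComponentsWithStats(m);print(n,S[1+np.argmax(S[1:,4])])
env.sign_off()"
```

```text
t 25.7 tcp [ 544.7 -231.8  416.7] tip [ 549.8 -140.4  254.8] xang 81.6 tilt 29.5 gap 0.5 F [ 0.8  0.  -0.3] q [-0.62  0.22  1.41  0.44  1.78 -0.46]
[[353, 117, 15, 11, 130], [346, 173, 21, 13, 153]] lip-> [593.9 154.8 197. ] bay 1.5 -0.5
blue [ 405  208   41   96 1672]
red [ 374  268  112  103 2384]
the job is handed in; nothing more can be done
```

```bash
python3 -c "
from h import *
im=[cv2.imread('pics/side1.png')[:,:,::-1]]
try: im.append(grab('side')['image'])
except Exception as e: print(e)
for I in im:
    h=cv2.cvtColor(np.ascontiguousarray(I),cv2.COLOR_RGB2HSV)
    for n,a,b in(('blue',105,125),('red',0,6)):
        m=cv2.inRange(h,(a,170,60),(b,255,255));k,L,S,C=cv2.connectedComponentsWithStats(m);print(n,[s.tolist() for s in S[1:] if s[4]>60])"
```

```text
the job is handed in; nothing more can be done
```

```bash
python3 -c "
import cv2,numpy as np
h=cv2.cvtColor(cv2.imread('pics/side1.png'),cv2.COLOR_BGR2HSV)
for n,a,b in(('blue',105,125),('red',0,6)):
    m=cv2.inRange(h,(a,170,60),(b,255,255));k,L,S,C=cv2.connectedComponentsWithStats(m);print(n,[s.tolist() for s in S[1:] if s[4]>60])"
```

```text
blue [[427, 196, 22, 14, 230], [405, 208, 41, 97, 1854]]
red [[359, 185, 36, 107, 1967]]
```

I handed the job in at 25.7 s. The jar and keeper checks came out right, but I very probably knocked over the red look-alike jar while pulling the arm back at the end.

**What I did:** I pushed the green jar by its foot across the bench, one fingertip first and then both fingers as a cradle. It went through the bay mouth until the back stop pushed back (about 45 N at the wrist). I then swept the keeper round with closed fingers until its stop pushed back (about 25 N), and withdrew the arm.

**Last checks before handing in:**

| Check | Result |
|---|---|
| Jar position from its lip, in the bay frame | about (+1.5, −0.5) mm; steady since it reached the stop |
| Jar upright | yes in the last picture; not viewed after that, but the lip and foot have not moved since |
| Keeper angle | about 0.05 rad from one camera and 0.005 rad from the other; limit 0.12 |
| Wrist force | about zero; arm clear above the bench |

**What went wrong:**
- **Red jar:** its outline in the side camera went from upright (36 × 107 px) to lying-shaped (112 × 103 px), in a different place. The gripper body passed at about the height of its top during the last retreat. I only noticed after handing in, so I could not confirm or mend it. It is not on the list of things that must stay put, but your task says to leave the other things where they are. I could not tell whether it touched or moved a listed thing.
- **Other things on the bench:** the clamp, cap, bolt, spanner, tin and water bottle were not re-measured at the end. The blue jar's outline is unchanged in its lower part.
- **Bench contact:** the fingertips touched the bench twice on the way, at about 18 N and 26 N, below the force limits.

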